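# Load and run the curing turntable

## Task

Load all the lacquered wooden clasp parts on the turntable, the bars in the tray with the oblong marks and the discs in the tray with the round marks, each lying flat on the tray floor and none on top of another. Then push the lamp's pedal right down to its stop for a moment and let it spring up, and after that turn the turntable slowly by its handle through one full turn clockwise (seen from above), until the handle is back at the brass pointer. Leave it there with all parts still flat in their trays, and do not disturb the jar, the hammer or the cup.

Things in the scene. Friction and masses are not known exactly. Their poses are not given: they have to be found in the camera images.
- turntable: fixed grey round base of the hand-turned curing turntable, 364 mm across; origin on the bench at the turning axis. A small brass pointer stands on its rim on its own -y side, 184 mm from the axis.
- wheel (a joint): angle of the aluminium wheel (344 mm across) on that base; 0 at the start, when the crank handle and the dark line on the wheel's rim stand at the brass pointer; grows as the wheel is turned clockwise seen from above; 6.283 after a full turn. It can go from -0.6 to 6.9. It stays where it is left; turning it takes about 4 N at the handle.
- axis (a point): point on the turning axis at the height of the tray floors, 45 mm above the bench; axes turn with the wheel, z up.
- crank_top (a point): middle of the top of the black upright crank handle on the wheel, 122 mm above the bench. The handle is a round grip 24 to 26 mm in diameter and 70 mm tall, 70 mm from the axis, that spins freely on its pin; take it from above. Axes as axis.
- bar_tray (a point): middle of the floor of the tray for bars, fixed on the wheel: a shallow steel tray, inside 100 mm along its x (radial, away from the axis) by 210 mm along its y, with a lip 12 mm high and 4 mm thick, its floor 45 mm above the bench; three black oblong marks on the floor, at y = -68, 0 and +68 mm, each lying along x. It is on the wheel's +x side, 78 mm from the axis.
- disc_tray (a point): middle of the floor of the tray for discs: the same tray on the wheel's other (-x) side, 78 mm from the axis, with three black round marks at y = -68, 0 and +68 mm. Its axes are parallel to those of axis.
- pedal (a joint): angle of the lamp's spring pedal, a grey hinged plate 130 x 64 mm with a black rubber pad, on a flat dark base 150 x 90 mm with its hinge at the end far from the robot; 0 up (sloping up towards the robot by 0.42 rad), 0.32 pressed down on its stop; it springs back up. Pressing it takes about 4 N at first and about 10 N at the stop.
- pedal_pad (a point): middle of the pedal's pad, on its upper face, 95 mm from the hinge; about 70 mm above the bench when up, about 30 mm lower at the stop. x points away from the robot, towards the hinge.
- jar: bystander: closed jar of lacquer, 64 mm across, 75 mm tall, origin under its middle
- mallet: bystander: hammer 240 mm long, lying on the bench
- brush_cup: bystander: white cup, 76 mm across, 90 mm tall, origin under its middle
- bar1: wooden clasp bar, a block 80 x 28 x 24 mm (x, y, z), about 45 g; origin in the middle of its underside; may be absent
- bar1_mid (a point): centre of bar1, 12 mm above its underside
- bar2: wooden clasp bar, a block 80 x 28 x 24 mm (x, y, z), about 45 g; origin in the middle of its underside; may be absent
- bar2_mid (a point): centre of bar2, 12 mm above its underside
- bar3: wooden clasp bar, a block 80 x 28 x 24 mm (x, y, z), about 45 g; origin in the middle of its underside; may be absent
- bar3_mid (a point): centre of bar3, 12 mm above its underside
- disc1: wooden clasp disc, 58 mm across and 24 mm thick (along z), about 50 g; origin in the middle of its underside; may be absent
- disc1_mid (a point): centre of disc1, 12 mm above its underside
- disc2: wooden clasp disc, 58 mm across and 24 mm thick (along z), about 50 g; origin in the middle of its underside; may be absent
- disc2_mid (a point): centre of disc2, 12 mm above its underside
- disc3: wooden clasp disc, 58 mm across and 24 mm thick (along z), about 50 g; origin in the middle of its underside; may be absent
- disc3_mid (a point): centre of disc3, 12 mm above its underside
Mind the look-alikes: they are no part of the job. What is shaped like the bar3 but green is not meant.

How it is judged:
By the outcome, as a careful person would: the job done as asked, in the order asked, and still so for the second after the job is handed in, with the robot touching nothing.
Of bar1, bar2, bar3, disc1, disc2, disc3 only 4 to 6 are there at a start; the rules pass over those that are not, and their reading is None.
At some moment in a run one of bar1, bar2, bar3, disc1, disc2, disc3 may be knocked a few centimetres aside while the robot is not near it.
Once in a run the grip may slacken for a moment while it holds something.
It also fails if it takes over 208 s, if anything falls off the work surface, if the arm or the gripper's body presses on something with over 40 N, if the wrist force passes 120 N, or if a joint passes its speed limit or range.

## Robot

A 6-joint arm with a two-finger parallel gripper is mounted at the origin on the work surface. World frame = base frame: x ahead of the robot, y to its left, z up, the work surface at z = 0. Lengths are in m, angles in rad, forces in N, time in s.
With the tool pointing down it reaches from about 0.25 to 0.775 m from the base axis. Payload 4 kg.
Tool frame: the origin (TCP) lies midway between the tips of the shut fingers; the grasp point (between the pads) lies 19 mm behind it; z points along the fingers, y is the direction in which the jaws open and shut (so a half turn about z gives the same grasp; the last joint's range is limited). The gripper opens to 85 mm and grips with 20 to 120 N. Pads are 22 mm wide; open, the fingers measure 114 mm over their backs; the gripper's body (76 mm by 85 mm) begins 54 mm behind the grasp point. The pads swing forward as they close: fully open they stand 13 mm farther back than shut.
Start: joints at [1.123, 0.087, 1.371, -0, 1.684, -0.103], TCP at [0.186, 0.518, 0.231] pointing down, gripper open.
Joint ranges: [-3.1, 3.1], [-0.76, 2.03], [0.27, 2.55], [-1.08, 4.22], [0.17, 2.65], [-2.57, 2.57]. Speed limits (rad/s): [2.79, 2.79, 3.14, 3.14, 3.14, 3.14].

## Interface

Orientations are given as a rotation vector (axis times angle).
In Python, from bench import get_state, camera, finish_job gives the robot as it stands.
- The arm moves only by the tool jog_arm, never from a script. Its argument "targets" is a list of rows, each a list of 2 entries, a list of its own where there are three numbers: the shift along the tool's x, y, z in mm, then the turn, a rotation vector about the tool's x, y, z in rad. A call has 1 to 10 rows; each row shifts and turns the commanded pose from where the row before left it, along the tool's axes as they then stand; what a row does not reach is not made up. A row lasts 1/12 s, in which the tool goes at most 41.7 mm and 7.16 degrees, less where a joint would pass 70% of its speed; a pose out of reach is approached as far as the arm can. A call is refused whole if a number of a shift passes 41.7 or a number of a turn 0.125, either way. A call with a gripper value outside its range is refused whole. "claw" is the opening, from 0 (shut) to 1 (fully open), set as the call begins (left out, the last holds). The fingers move at their own pace and stop on an object; the grip force is fixed at half the most. Time passes only in rows, so rows that do not move let the fingers close. It gives the time, the measured TCP pose, the force and the opening at its end, in the units of the state.
- get_state(): the state, without advancing time (a new reading comes with each control period).
- camera(name): name is "scene" or "side" or "wrist"; returns a dict with "pixels" (420x560x3 uint8, red, green, blue), "z_map" (420x560 float32, m along the optical axis (not along the pixel's ray), 0 where there is no reading), "fx", "fy", "cx", "cy" (pixels), "rvec" (rotation vector, rad) and "tvec" (3), from world to camera coordinates, as OpenCV has them; the wrist camera has in their place "hand_eye" (4x4, takes a point from camera to tool coordinates, whose origin is the TCP and whose axes are the flange's). Camera axes: x right, y down, z forward; pixel columns grow to the right and rows downward; lengths in m; the calibration is good to about 2 mm. A picture is of the moment at which its call begins: read the wrist's pose just before it.
- finish_job(): hands the job in, once; it reports no verdict.
The state is a dict: "time": time; "q": joint angles; "joint_vel": joint speeds; "joint_torque": joint torques, N m; "tcp_pos": TCP position; "tool_rot": TCP orientation; "force": force on the tool from outside, world axes, zero at the start; "torque": the same for the moment, N m; "width": finger opening in m.
Only numpy, scipy, OpenCV 4.12 (cv2) and the standard library are available. Lean on these libraries where they do the work, as an engineer would, in place of code of your own. Each camera call takes 0.05 s, during which the arm holds its last target.

## Working session

There is one attempt and no reset: what is moved stays moved. The work goes in short steps, Python scripts to look and compute and a tool call to move; the robot and the scene stay as the last step left them, time stands still between calls to the robot, and variables do not carry over. Pictures are saved under pics/ and viewed, and the job is handed in when it is done.

Besides the shell and the picture viewer there is one more tool, called after ">>>" as name([rows], argument=value, ...), one row to a line, values as JSON. jog_arm: Moves the arm, as the interface text tells. Its arguments: {"type":"object","properties":{"targets":{"type":"array","items":{"type":"array"}},"claw":{"type":"number"}},"required":["targets"]}

```bash
mkdir -p pics; ls; python3 - <<'E'
from bench import get_state, camera
import cv2,numpy as np
s=get_state(); print({k:np.round(v,4).tolist() for k,v in s.items()})
for n in ["scene","side","wrist"]:
    c=camera(n); cv2.imwrite(f"pics/{n}0.png",c["pixels"][:,:,::-1]); print(n,{k:np.round(v,4).tolist() for k,v in c.items() if k not in("pixels","z_map")})
E
```

```text
pics
{'time': 0.0, 'q': [1.1229, 0.088, 1.3723, 0.0, 1.6836, -0.1031], 'joint_vel': [-0.002, -0.0004, 0.001, -0.0004, -0.0007, 0.0004], 'joint_torque': [-0.0016, -35.1868, -31.3274, -0.0003, 0.0109, -0.0], 'tcp_pos': [0.1857, 0.5172, 0.2301], 'tool_rot': [-0.5388, -3.0944, 0.0035], 'force': [0.5105, -0.2551, 0.5837], 'torque': [-0.0354, -0.012, -0.0319], 'width': 0.0858}
scene {'fx': 511.6377, 'fy': 511.6377, 'cx': 282.0236, 'cy': 206.5611, 'rvec': [0.9961, 2.4995, -0.9523], 'tvec': [0.3924, -0.2235, 1.6683]}
side {'fx': 433.7522, 'fy': 433.7522, 'cx': 275.4387, 'cy': 209.2044, 'rvec': [2.1698, -0.7983, 0.3694], 'tvec': [-0.417, 0.3086, 1.1214]}
wrist {'fx': 331.5718, 'fy': 331.5718, 'cx': 276.3588, 'cy': 203.9481, 'hand_eye': [[0.0003, -0.9517, -0.3071, 0.0793], [1.0, 0.0006, -0.0008, -0.0], [0.0009, -0.3071, 0.9517, -0.1433], [0.0, 0.0, 0.0, 1.0]]}
```

View pics/scene0.png

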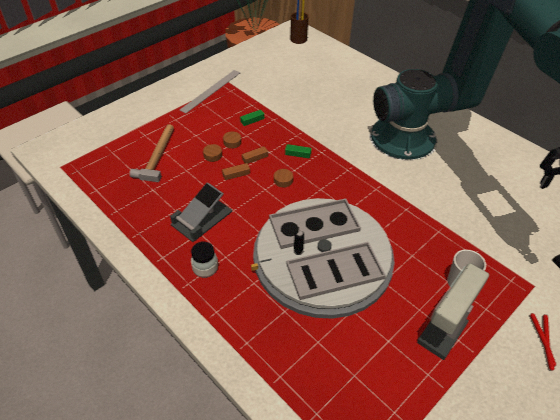

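View pics/side0.png

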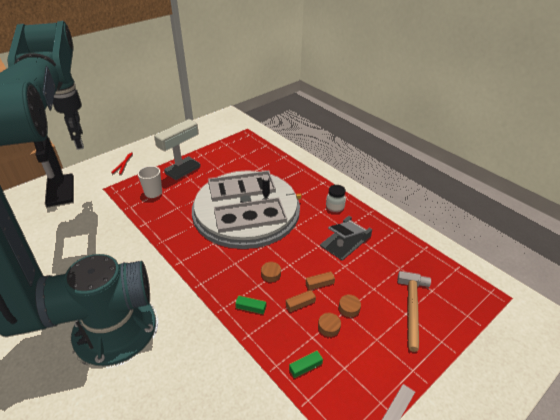

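View pics/wrist0.png

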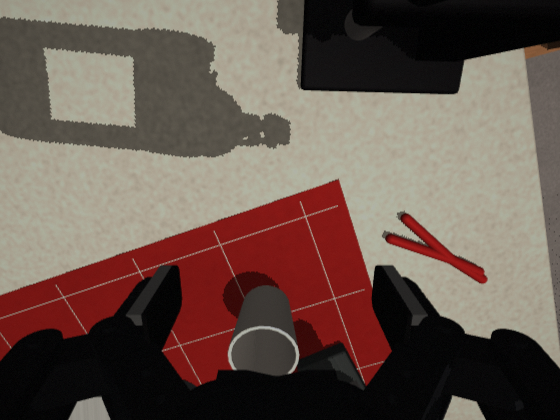

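Scene picture: brown bars at about (256,155) and (236,171), brown discs at (212,153), (232,140) and (284,178). The green bars at (252,117) and (298,151) are look-alikes. Turntable is at (324,250), pedal at (200,210), jar at (204,260), hammer at (155,155), and cup at (468,265).

```bash
cat > h.py <<'E'
from bench import get_state, camera
import cv2,numpy as np
from scipy.spatial.transform import Rotation as R
def cloud(n):
    s=get_state(); c=camera(n); z=c["z_map"].astype(float)
    v,u=np.mgrid[:420,:560]
    P=np.stack([(u-c["cx"])/c["fx"]*z,(v-c["cy"])/c["fy"]*z,z],-1)
    if n=="wrist":
        H=c["hand_eye"]; P=P@H[:3,:3].T+H[:3,3]
        P=P@R.from_rotvec(s["tool_rot"]).as_matrix().T+s["tcp_pos"]
    else:
        P=(P-c["tvec"])@R.from_rotvec(c["rvec"]).as_matrix()
    P[z<=0]=np.nan
    return c,P
def masks(c):
    hsv=cv2.cvtColor(c["pixels"],cv2.COLOR_RGB2HSV); return hsv
def parts(n,lo=(6,90,60),hi=(15,210,255),minpx=25,verbose=True):
    c,P=cloud(n); hsv=masks(c)
    m=cv2.inRange(hsv,lo,hi)
    m=cv2.morphologyEx(m,cv2.MORPH_OPEN,np.ones((2,2)))
    k,l,st,ce=cv2.connectedComponentsWithStats(m)
    out=[]
    for i in range(1,k):
        if st[i,4]<minpx: continue
        p=P[l==i]; p=p[np.isfinite(p[:,0])]
        if len(p)<10: continue
        zt=np.percentile(p[:,2],92); top=p[np.abs(p[:,2]-zt)<0.006]
        if len(top)<6: continue
        (cx,cy),(w,h),a=cv2.minAreaRect((top[:,:2]*1000).astype(np.float32))
        if w<h: w,h,a=h,w,a+90
        out.append((ce[i].round().astype(int).tolist(),round(cx),round(cy),round(zt*1000),round(w),round(h),round(a)%180,st[i,4]))
    return out
E
python3 - <<'E'
from h import *
for n in("scene","side"):
    print(n)
    for o in parts(n): print(o)
    c,P=cloud(n)
    pts={"scene":dict(d212=(212,153),bar=(256,155),dark=(300,236),pointer=(254,267),jar=(204,250),cup=(468,265),pad=(207,197),gt=(158,150)),"side":dict(d=(271,270),bar=(320,280),pointer=(290,194),jar=(337,192),handle=(265,187))}[n]
    for k,(u,v) in pts.items(): print(k,c["pixels"][v,u],P[v,u].round(3), masks(c)[v,u])
E
```

```text
scene
([259, 22], -779, -1283, -272, 86, 27, 76, np.int32(1533))
([332, 18], -779, -883, -146, 231, 97, 72, np.int32(1485))
([161, 148], 616, -470, 29, 216, 22, 37, np.int32(412))
([233, 140], 426, -348, 29, 54, 53, 142, np.int32(246))
([213, 153], 509, -345, 29, 53, 51, 158, np.int32(270))
([246, 164], 468, -237, 29, 165, 55, 7, np.int32(581))
([284, 178], 426, -116, 29, 54, 53, 47, np.int32(296))
d212 [130  77  40] [ 0.518 -0.337  0.027] [ 12 177 130]
bar [132  78  43] [ 0.427 -0.237  0.029] [ 12 172 132]
dark [34 34 31] [0.61  0.127 0.123] [30 23 34]
pointer [114  81  30] [0.71  0.07  0.032] [ 18 188 114]
jar [22 19 23] [ 0.785 -0.028  0.076] [143  44  23]
cup [152 147 124] [0.435 0.462 0.179] [ 25  47 152]
pad [26 26 22] [ 0.667 -0.167  0.071] [30 39 26]
gt [164 120  74] [ 0.631 -0.458  0.028] [ 15 140 164]
side
([77, 15], 461, 1682, 343, 318, 36, 179, np.int32(4797))
([2, 66], 29, 256, 598, 29, 10, 54, np.int32(62))
([19, 165], 82, 1178, -62, 132, 21, 171, np.int32(1606))
([57, 155], 214, 1137, -86, 31, 5, 82, np.int32(55))
([272, 272], 425, -125, 26, 55, 52, 50, np.int32(338))
([310, 292], 464, -247, 26, 167, 56, 8, np.int32(752))
([414, 318], 615, -478, 27, 213, 23, 36, np.int32(705))
([350, 306], 509, -353, 26, 57, 53, 22, np.int32(402))
([330, 325], 424, -358, 26, 54, 54, 44, np.int32(444))
d [161 100  56] [ 0.426 -0.124  0.021] [ 13 166 161]
bar [177 109  61] [ 0.502 -0.245  0.028] [ 12 167 177]
pointer [142 138 129] [0.68  0.079 0.044] [ 21  23 142]
jar [35 32 34] [ 0.779 -0.042  0.076] [160  22  35]
handle [23 21 23] [0.596 0.109 0.098] [150  22  23]
```

```bash
cat >> h.py <<'E'
def plan(target,psi=None,step=35.0,z_first=None,s=None,quiet=False):
    """target world mm; psi = angle of tool x in world (rad); print rows (tool down assumed from current pose)"""
    s=s or get_state(); M=R.from_rotvec(s["tool_rot"]).as_matrix(); p=np.array(s["tcp_pos"])*1000
    d=np.array(target,float)-p; L=M.T@d
    cur=np.arctan2(M[1,0],M[0,0]); print("p",p.round(1),"psi",round(cur,3),"tilt",(M[:,2]).round(3),"q",np.round(s["q"],2))
    t=0 if psi is None else (psi-cur+np.pi)%(2*np.pi)-np.pi
    n=int(np.ceil(max(np.linalg.norm(d)/step,abs(t)/0.115)))
    print("tool shift",L.round(1),"z-turn (tool)",round(-t,3),"rows",n,"each",(L/n).round(1),round(-t/n,4))
E
python3 - <<'E'
from h import *
c,P=cloud("scene")
q=P.reshape(-1,3); q=q[np.isfinite(q[:,0])]
m=(q[:,0]>.2)&(q[:,0]<1)&(q[:,1]>.25)&(q[:,1]<.7)&(q[:,2]>.1)&(q[:,2]<.45)
print("lamp/cup",q[m].min(0),q[m].max(0))
c,P=cloud("side");q=P.reshape(-1,3); q=q[np.isfinite(q[:,0])]
m=(q[:,0]>.3)&(q[:,0]<1)&(q[:,1]>.25)&(q[:,1]<.7)&(q[:,2]>.1)&(q[:,2]<.45)
print("lamp/cup",q[m].min(0),q[m].max(0))
for n in("scene","side"):
    c,P=cloud(n)
    hsv=masks(c); 
    # dark marks at z~45mm
    m=((hsv[...,2]<60)&(np.abs(P[...,2]-.047)<.012)&(P[...,0]>.35)&(P[...,0]<.8)&(P[...,1]>-.1)&(P[...,1]<.4)).astype(np.uint8)
    k,l,st,ce=cv2.connectedComponentsWithStats(m)
    for i in range(1,k):
        if st[i,4]>25: print(n,ce[i].round(),st[i,4],np.nanmean(P[l==i],0).round(3))
    m=(P[...,2]>.095)&(P[...,2]<.135)&(P[...,0]>.45)&(P[...,0]<.72)&(P[...,1]>0)&(P[...,1]<.25)&(hsv[...,2]<70)
    print("handle",m.sum(),np.nanmean(P[m],0))
    w=((P[...,2]>.03)&(P[...,2]<.075)&(P[...,0]>.3)&(P[...,0]<.85)&(P[...,1]>-.05)&(P[...,1]<.45))
    x=P[w]; (cx,cy),r=cv2.minEnclosingCircle((x[:,:2]*1000).astype(np.float32)); print("circle",cx,cy,r)
s=get_state();print(s["q"])
plan([350,330,360],step=35)
E
```

```text
lamp/cup [0.41925018 0.45772218 0.10145644] [0.5847053  0.52708423 0.18697782]
lamp/cup [0.42009935 0.45091201 0.10027229] [0.58540631 0.52113442 0.18508466]
scene [338. 218.] 172 [0.447 0.112 0.048]
scene [314. 223.] 181 [0.507 0.082 0.048]
scene [289. 229.] 182 [0.567 0.05  0.047]
scene [360. 264.] 138 [0.518 0.251 0.047]
scene [335. 271.] 145 [0.579 0.221 0.047]
scene [309. 277.] 150 [0.639 0.189 0.047]
handle 83 [0.61122187 0.1244222  0.11185131]
circle 564.7135009765625 200.1450958251953 351.3723449707031
side [260. 182.] 30 [0.643 0.195 0.045]
side [241. 186.] 39 [0.58  0.22  0.046]
side [222. 188.] 40 [0.52  0.252 0.046]
side [270. 212.] 85 [0.57  0.051 0.046]
side [249. 215.] 89 [0.509 0.083 0.046]
side [228. 218.] 94 [0.449 0.114 0.045]
handle 49 [0.59914243 0.1122984  0.10896219]
circle 564.68359375 203.31565856933594 349.2918701171875
[ 1.12290746e+00  8.71813680e-02  1.37068604e+00  1.30979962e-05
  1.68358314e+00 -1.03097932e-01]
p [185.9 517.7 231.4] psi 2.797 tilt [ 0.  0. -1.] q [ 1.12  0.09  1.37  0.    1.68 -0.1 ]
tool shift [-217.9 -121.1 -128.7] z-turn (tool) 0 rows 9 each [-24.2 -13.5 -14.3] 0.0
```

Turntable axis comes out at about (543,152) mm, with tray x pointing about 62.6° in world. Pointer and handle agree with that. I'm moving to look with the wrist camera.

>>> jog_arm([
  [[-30, -18.7, -14], [0, 0, 0]],
  [[-30, -18.7, -14], [0, 0, 0]],
  [[-30, -18.7, -14], [0, 0, 0]],
  [[-30, -18.7, -14], [0, 0, 0]],
  [[-30, -18.7, -14], [0, 0, 0]],
  [[-30, -18.7, -14], [0, 0, 0]],
  [[-30, -18.7, -14], [0, 0, 0]],
  [[-30, -18.7, -14], [0, 0, 0]],
  [[-30, -18.7, -14], [0, 0, 0]],
  [[-30, -18.7, -14], [0, 0, 0]],
], claw=1)

```text
time: 1.38
tcp_pos: [0.4057, 0.2387, 0.3723]
tool_rot: [0.539, 3.094, 0.001]
force: [0.9, -0.4, 0.7]
width: 0.0851
```

>>> jog_arm([
  [[-30, -18.7, -14], [0, 0, 0]],
  [[-30, -18.7, -14], [0, 0, 0]],
  [[0, 0, 0], [0, 0, 0]],
  [[0, 0, 0], [0, 0, 0]],
  [[0, 0, 0], [0, 0, 0]],
])

```text
time: 1.8
tcp_pos: [0.4487, 0.1849, 0.3991]
tool_rot: [-0.539, -3.094, -0.001]
force: [0.3, 0.6, 0.5]
width: 0.0852
```

```bash
python3 - <<'E'
from h import *
s=get_state(); print(s["time"],s["tcp_pos"],s["tool_rot"],np.round(s["q"],3))
c,P=cloud("wrist"); cv2.imwrite("pics/w1.png",c["pixels"][:,:,::-1])
hsv=masks(c)
m=((hsv[...,2]<60)&(np.abs(P[...,2]-.047)<.012)&(P[...,0]>.35)&(P[...,0]<.8)&(P[...,1]>-.1)&(P[...,1]<.4)).astype(np.uint8)
k,l,st,ce=cv2.connectedComponentsWithStats(m)
for i in range(1,k):
    if st[i,4]>50: print(ce[i].round(),st[i,4],(1000*np.nanmean(P[l==i],0)).round(1))
m=(P[...,2]>.115)&(P[...,2]<.128)&(P[...,0]>.45)&(P[...,0]<.72)&(P[...,1]>0)&(P[...,1]<.25)
print("handle",m.sum(),np.nanmean(P[m],0))
for o in parts("wrist"): print(o)
E
```

```text
1.8 [0.44872922 0.18485356 0.3990935 ] [-5.39356596e-01 -3.09428849e+00 -5.85923398e-04] [ 2.730e-01 -2.900e-02  1.158e+00  1.000e-03  2.013e+00 -9.520e-01]
[232. 167.] 724 [446.7 113.2  46.3]
[365. 185.] 55 [541.6 296.3  49.6]
[333. 180.] 465 [517.9 251.6  46.1]
[228. 209.] 639 [507.   82.1  46.2]
[325. 221.] 417 [578.4 220.6  46.2]
[344. 268.] 93 [665.8 225.8  50.8]
[224. 248.] 569 [567.6  51.2  46.4]
[318. 259.] 372 [639.  189.6  46.2]
[237. 272.] 52 [611.5  56.1  52.9]
handle 117 [0.60031942 0.12143281 0.11987617]
([97, 201], 425, -120, 26, 56, 54, 112, np.int32(926))
([26, 223], 420, -250, 26, 78, 27, 166, np.int32(766))
([62, 265], 510, -235, 26, 79, 27, 158, np.int32(664))
([10, 285], 514, -341, 26, 56, 39, 146, np.int32(551))
([3, 354], 412, 121, 471, 3, 1, 105, np.int32(73))
```

View pics/w1.png

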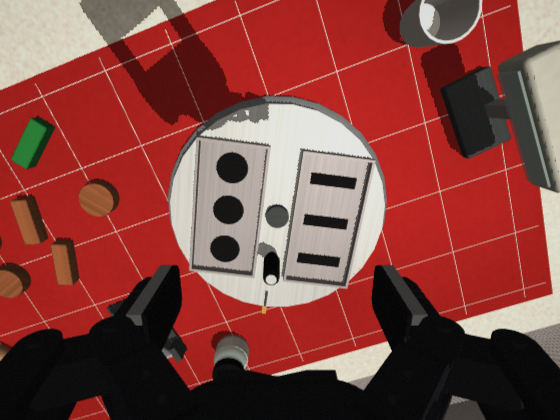

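```bash
cat >> h.py <<'E'
import sys
E
python3 - <<'E'
from h import *
plan([425,-120,110],2.667,step=38)
c,P=cloud("wrist")
print("knob",P[215,277], "green", P[142,33])
E
```

```text
p [448.1 185.6 398.8] psi 2.798 tilt [-0.001  0.    -1.   ] q [ 0.28 -0.03  1.16  0.    2.01 -0.95]
tool shift [ -81.3 -295.5  288.8] z-turn (tool) 0.131 rows 12 each [ -6.8 -24.6  24.1] 0.011
knob [0.53935234 0.15353473 0.05218035] green [ 0.30890028 -0.16480288  0.02528948]
```

>>> jog_arm([
  [[-6.8, -24.6, 24.1], [0, 0, 0]],
  [[-6.8, -24.6, 24.1], [0, 0, 0]],
  [[-6.8, -24.6, 24.1], [0, 0, 0]],
  [[-6.8, -24.6, 24.1], [0, 0, 0]],
  [[-6.8, -24.6, 24.1], [0, 0, 0]],
  [[-6.8, -24.6, 24.1], [0, 0, 0]],
  [[-6.8, -24.6, 24.1], [0, 0, 0]],
  [[-6.8, -24.6, 24.1], [0, 0, 0]],
  [[-6.8, -24.6, 24.1], [0, 0, 0]],
  [[-6.8, -24.6, 24.1], [0, 0, 0]],
], claw=1)

```text
time: 2.78
tcp_pos: [0.429, -0.0696, 0.157]
tool_rot: [0.535, 3.095, 0.0]
force: [0.0, 0.1, 0.5]
width: 0.0853
```

>>> jog_arm([
  [[-6.8, -24.6, 24.1], [0, 0, 0]],
  [[-6.8, -24.6, 24.1], [0, 0, 0.065]],
  [[0, 0, 0], [0, 0, 0.066]],
  [[0, 0, 0], [0, 0, 0]],
  [[0, 0, 0], [0, 0, 0]],
])

```text
time: 3.2
tcp_pos: [0.4259, -0.1197, 0.11]
tool_rot: [-0.736, -3.054, -0.001]
force: [-0.3, -0.4, -0.2]
width: 0.0856
```

```bash
python3 - <<'E'
from h import *
plan([425,-120,4],2.667,step=30)
c,P=cloud("wrist"); cv2.imwrite("pics/w2.png",c["pixels"][:,:,::-1])
for n in("wrist","scene","side"):
    print(n)
    for o in parts(n):
        if 300<o[1]<700 and -420<o[2]<0: print(o)
E
```

```text
p [ 425.9 -119.7  110. ] psi 2.669 tilt [-0.     0.001 -1.   ] q [-0.4  -0.1   1.8   0.    1.44 -1.5 ]
tool shift [  0.6  -0.7 106. ] z-turn (tool) 0.002 rows 4 each [ 0.2 -0.2 26.5] 0.0004
wrist
([275, 206], 424, -120, 25, 57, 56, 131, np.int32(4784))
([122, 257], 412, -249, 26, 66, 28, 165, np.int32(3277))
([33, 316], 417, -352, 26, 56, 42, 83, np.int32(3143))
([201, 340], 509, -235, 26, 80, 27, 158, np.int32(3084))
([92, 409], 518, -357, 26, 33, 29, 59, np.int32(660))
scene
([233, 140], 425, -350, 29, 54, 52, 140, np.int32(253))
([213, 153], 511, -344, 29, 54, 52, 51, np.int32(272))
([246, 164], 465, -239, 28, 166, 57, 7, np.int32(586))
([284, 178], 425, -117, 29, 54, 53, 59, np.int32(298))
side
([272, 272], 424, -126, 26, 56, 52, 51, np.int32(336))
([310, 292], 462, -246, 26, 169, 56, 7, np.int32(749))
([350, 306], 509, -352, 26, 55, 53, 42, np.int32(402))
([330, 325], 424, -358, 26, 55, 54, 45, np.int32(444))
```

View pics/w2.png

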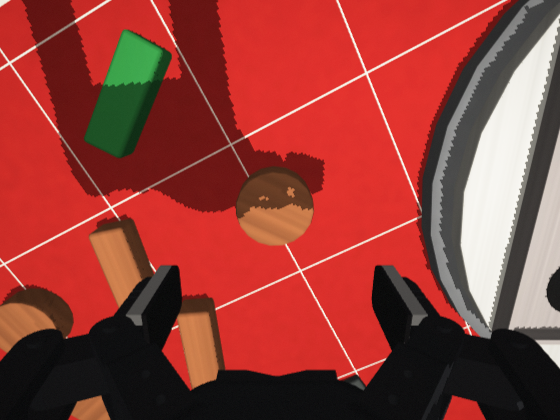

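>>> jog_arm([
  [[0, -0.7, 26], [0, 0, 0]],
  [[0, 0, 26], [0, 0, 0]],
  [[0, 0, 26], [0, 0, 0]],
  [[0, 0, 18], [0, 0, 0]],
  [[0, 0, 9], [0, 0, 0]],
  [[0, 0, 0], [0, 0, 0]],
  [[0, 0, 0], [0, 0, 0]],
])

```text
time: 3.98
tcp_pos: [0.4262, -0.1211, 0.0058]
tool_rot: [0.739, 3.053, -0.0]
force: [0.4, 0.4, 0.1]
width: 0.0851
```

>>> jog_arm([
  [[0, 0, 0], [0, 0, 0]],
  [[0, 0, 0], [0, 0, 0]],
  [[0, 0, 0], [0, 0, 0]],
  [[0, 0, 0], [0, 0, 0]],
  [[0, 0, 0], [0, 0, 0]],
  [[0, 0, 0], [0, 0, 0]],
  [[0, 0, 0], [0, 0, 0]],
  [[0, 0, 0], [0, 0, 0]],
], claw=0)

```text
time: 4.65
tcp_pos: [0.4274, -0.122, 0.0073]
tool_rot: [0.739, 3.049, -0.001]
force: [-0.3, -0.1, 5.0]
width: 0.0558
```

```bash
python3 - <<'E'
from h import *
s=get_state(); print(s["width"],s["force"],s["time"])
plan([567.6,51.2,120],2.667,step=30)
c,P=cloud("wrist"); cv2.imwrite("pics/w3.png",c["pixels"][:,:,::-1])
E
```

```text
0.055789553399218844 [-0.34856474 -0.12724093  5.02682799] 4.65
p [ 427.4 -122.     7.3] psi 2.666 tilt [ 0.004 -0.002 -1.   ] q [-0.41  0.01  1.91  0.    1.21 -1.5 ]
tool shift [ -45.8  218.2 -112.3] z-turn (tool) -0.001 rows 9 each [ -5.1  24.2 -12.5] -0.0001
```

View pics/w3.png

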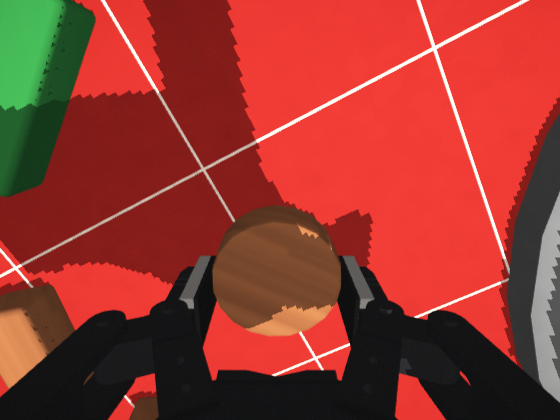

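>>> jog_arm([
  [[0, 0, -15], [0, 0, 0]],
  [[0, 0, -28], [0, 0, 0]],
  [[0, 0, -35], [0, 0, 0]],
  [[-3.8, 18.2, -34], [0, 0, 0]],
  [[-6, 28.6, 0], [0, 0, 0]],
  [[-7, 33.4, 0], [0, 0, 0]],
  [[-7, 33.4, 0], [0, 0, 0]],
  [[-7, 33.4, 0], [0, 0, 0]],
  [[-7, 33.4, 0], [0, 0, 0]],
  [[-5, 24, 0], [0, 0, 0]],
])

```text
time: 5.53
tcp_pos: [0.5587, 0.0432, 0.1174]
tool_rot: [0.738, 3.053, 0.002]
force: [-0.2, -0.7, -1.0]
width: 0.0554
```

>>> jog_arm([
  [[-3, 13.8, 0], [0, 0, 0]],
  [[0, 0, 0], [0, 0, 0]],
  [[0, 0, 0], [0, 0, 0]],
])

```text
time: 5.78
tcp_pos: [0.566, 0.0516, 0.1169]
tool_rot: [-0.739, -3.053, 0.002]
force: [-0.3, -0.4, -0.3]
width: 0.0555
```

```bash
python3 - <<'E'
from h import *
s=get_state(); print(s["width"],s["force"],s["time"])
plan([567.6,51.2,51],2.667,step=30)
for o in parts("wrist"): print(o)
c,P=cloud("wrist"); cv2.imwrite("pics/w4.png",c["pixels"][:,:,::-1])
E
```

```text
0.05545801332989793 [-0.27822153 -0.41179467 -0.31191266] 5.7833
p [566.   51.6 116.9] psi 2.667 tilt [-0.001 -0.001 -1.   ] q [-0.01  0.18  1.5  -0.    1.47 -1.1 ]
tool shift [-1.7  0.5 65.9] z-turn (tool) -0.0 rows 3 each [-0.6  0.2 22. ] -0.0001
([278, 273], 563, 53, 135, 57, 55, 153, np.int32(13070))
```

View pics/w4.png

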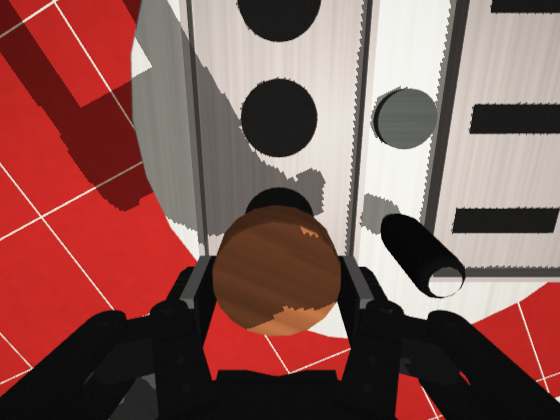

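>>> jog_arm([
  [[-4.9, 0.5, 20], [0, 0, 0]],
  [[0, 0, 20], [0, 0, 0]],
  [[0, 0, 13], [0, 0, 0]],
  [[0, 0, 7], [0, 0, 0]],
  [[0, 0, 3.5], [0, 0, 0]],
  [[0, 0, 0], [0, 0, 0]],
  [[0, 0, 0], [0, 0, 0]],
  [[0, 0, 0], [0, 0, 0]],
])

```text
time: 6.55
tcp_pos: [0.5716, 0.0497, 0.055]
tool_rot: [0.74, 3.051, 0.001]
force: [0.2, 0.2, -0.8]
width: 0.0558
```

>>> jog_arm([
  [[0, 0, 1.5], [0, 0, 0]],
  [[0, 0, 0], [0, 0, 0]],
  [[0, 0, 0], [0, 0, 0]],
])

```text
time: 6.8
tcp_pos: [0.571, 0.05, 0.0524]
tool_rot: [0.74, 3.053, 0.0]
force: [-0.4, 1.2, -0.1]
width: 0.0556
```

>>> jog_arm([
  [[0, 0, 0], [0, 0, 0]],
  [[0, 0, 0], [0, 0, 0]],
  [[0, 0, 0], [0, 0, 0]],
  [[0, 0, 0], [0, 0, 0]],
  [[0, 0, -8], [0, 0, 0]],
  [[0, 0, -20], [0, 0, 0]],
  [[0, 0, -30], [0, 0, 0]],
  [[0, 0, -30], [0, 0, 0]],
], claw=0.77)

```text
time: 7.47
tcp_pos: [0.57, 0.0499, 0.1405]
tool_rot: [-0.74, -3.051, 0.001]
force: [1.5, -0.5, -0.5]
width: 0.0655
```

```bash
python3 - <<'E'
from h import *
s=get_state(); print(s["width"],s["force"],s["time"])
plan([509,-348,120],2.667,step=38)
for n in("scene","side","wrist"):
    print(n)
    for o in parts(n):
        if 300<o[1]<700 and -420<o[2]<400: print(o)
c,P=cloud("wrist"); cv2.imwrite("pics/w5.png",c["pixels"][:,:,::-1])
E
```

```text
0.06549203498481262 [ 1.53129898 -0.52010594 -0.52426565] 7.4667
p [570.   49.9 140.5] psi 2.666 tilt [-0.002  0.    -1.   ] q [-0.01  0.17  1.46  0.    1.52 -1.11]
tool shift [-128.1 -381.7   20.6] z-turn (tool) -0.001 rows 11 each [-11.6 -34.7   1.9] -0.0001
scene
([233, 140], 425, -350, 29, 54, 48, 140, np.int32(251))
([213, 153], 509, -345, 29, 53, 52, 52, np.int32(277))
([246, 164], 466, -239, 29, 167, 52, 8, np.int32(587))
([290, 227], 569, 53, 73, 55, 52, 45, np.int32(379))
side
([271, 210], 568, 45, 71, 54, 49, 34, np.int32(242))
([311, 292], 463, -246, 26, 169, 55, 8, np.int32(751))
([350, 306], 509, -352, 26, 57, 53, 168, np.int32(404))
([330, 325], 425, -358, 26, 55, 54, 39, np.int32(443))
wrist
([274, 204], 569, 51, 70, 56, 56, 107, np.int32(4832))
```

View pics/w5.png

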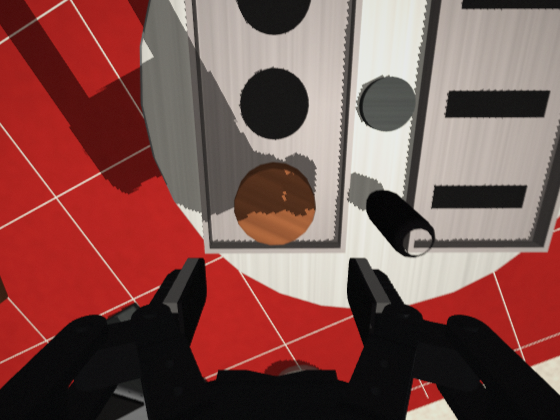

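>>> jog_arm([
  [[-8, -22, 0], [0, 0, 0]],
  [[-12, -36, 2], [0, 0, 0]],
  [[-12, -36, 2], [0, 0, 0]],
  [[-12, -36, 2], [0, 0, 0]],
  [[-12, -36, 2], [0, 0, 0]],
  [[-12, -36, 2], [0, 0, 0]],
  [[-12, -36, 2], [0, 0, 0]],
  [[-12, -36, 2], [0, 0, 0]],
  [[-12, -36, 2], [0, 0, 0]],
  [[-12, -36, 2], [0, 0, 0]],
], claw=1)

```text
time: 8.5
tcp_pos: [0.514, -0.3119, 0.1202]
tool_rot: [-0.74, -3.05, -0.002]
force: [0.6, 0.8, -0.6]
width: 0.0852
```

>>> jog_arm([
  [[-12, -35.7, 2], [0, 0, 0]],
  [[0, 0, 0], [0, 0, 0]],
  [[0, 0, 0], [0, 0, 0]],
])

```text
time: 8.75
tcp_pos: [0.5081, -0.3492, 0.1177]
tool_rot: [-0.745, -3.048, -0.003]
force: [-0.7, 1.6, 0.3]
width: 0.0858
```

```bash
python3 - <<'E'
from h import *
s=get_state(); print(s["width"],s["force"],s["time"])
for n in("wrist",):
    for o in parts(n):print(o)
plan([509,-348,5],2.667,step=38)
c,P=cloud("wrist"); cv2.imwrite("pics/w6.png",c["pixels"][:,:,::-1])
E
```

```text
0.08578223599864096 [-0.65490072  1.6208959   0.33906833] 8.75
([350, 44], 430, -255, 25, 57, 28, 165, np.int32(3991))
([215, 109], 425, -355, 26, 56, 56, 147, np.int32(5600))
([418, 136], 509, -237, 25, 79, 28, 158, np.int32(4627))
([278, 205], 508, -348, 25, 56, 55, 152, np.int32(4511))
([394, 182], 534, -261, 20, 10, 1, 159, np.int32(53))
([105, 316], 472, -392, 174, 5, 2, 68, np.int32(150))
([209, 356], 604, -473, 25, 71, 10, 36, np.int32(1745))
([197, 374], 486, -361, 194, 12, 2, 21, np.int32(196))
p [ 508.8 -347.8  118.2] psi 2.664 tilt [-0.002  0.003 -1.   ] q [-0.69  0.28  1.37  0.    1.49 -1.79]
tool shift [ -0.7  -0.3 113.2] z-turn (tool) -0.003 rows 3 each [-0.2 -0.1 37.7] -0.0009
```

View pics/w6.png

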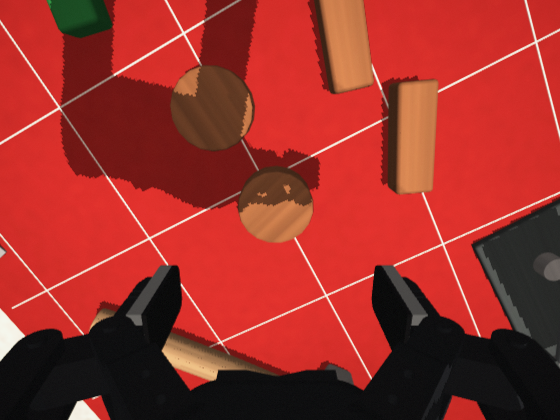

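>>> jog_arm([
  [[0, 0, 30], [0, 0, 0]],
  [[0, 0, 30], [0, 0, 0]],
  [[0, 0, 27], [0, 0, 0]],
  [[0, 0, 16], [0, 0, 0]],
  [[0, 0, 9], [0, 0, 0]],
  [[0, 0, 0], [0, 0, 0]],
  [[0, 0, 0], [0, 0, 0]],
])

```text
time: 9.43
tcp_pos: [0.5103, -0.347, 0.0084]
tool_rot: [0.738, 3.054, 0.0]
force: [-0.7, 0.4, 0.4]
width: 0.0856
```

>>> jog_arm([
  [[0, 0, 0], [0, 0, 0]],
  [[0, 0, 0], [0, 0, 0]],
  [[0, 0, 0], [0, 0, 0]],
  [[0, 0, 0], [0, 0, 0]],
  [[0, 0, 0], [0, 0, 0]],
  [[0, 0, 0], [0, 0, 0]],
  [[0, 0, 0], [0, 0, 0]],
  [[0, 0, 0], [0, 0, 0]],
], claw=0)

```text
time: 10.1
tcp_pos: [0.5112, -0.3491, 0.0108]
tool_rot: [0.739, 3.049, -0.003]
force: [0.4, 0.9, 6.8]
width: 0.0552
```

>>> jog_arm([
  [[0, 0, -15], [0, 0, 0]],
  [[0, 0, -28], [0, 0, 0]],
  [[0, 0, -35], [0, 0, 0]],
  [[0, 0, -34], [0, 0, 0]],
  [[0, 0, 0], [0, 0, 0]],
  [[0, 0, 0], [0, 0, 0]],
])

```text
time: 10.6
tcp_pos: [0.5113, -0.3493, 0.124]
tool_rot: [0.739, 3.047, -0.005]
force: [0.5, 0.1, -1.1]
width: 0.0558
```

```bash
python3 - <<'E'
from h import *
s=get_state(); print(s["width"],s["force"],s["time"])
for n in("wrist",):
    for o in parts(n):print(o)
plan([507,82.1,120],2.667,step=38)
E
```

```text
0.05583358849077239 [ 0.47294917  0.06210291 -1.0582561 ] 10.6
([346, 41], 431, -255, 25, 55, 28, 166, np.int32(3930))
([215, 102], 425, -355, 26, 56, 56, 63, np.int32(5435))
([411, 130], 509, -237, 25, 79, 28, 158, np.int32(5098))
([277, 270], 509, -348, 139, 58, 55, 155, np.int32(12600))
([123, 310], 478, -389, 175, 14, 6, 29, np.int32(511))
([243, 360], 497, -350, 198, 24, 7, 45, np.int32(1469))
p [ 510.  -348.3  121.2] psi 2.666 tilt [ 0.002 -0.001 -1.   ] q [-0.69  0.28  1.37  0.    1.49 -1.79]
tool shift [199.9 381.2   0.6] z-turn (tool) -0.001 rows 12 each [16.7 31.8  0.1] -0.0001
```

>>> jog_arm([
  [[10, 19.1, 0], [0, 0, 0]],
  [[19, 36.2, 0], [0, 0, 0]],
  [[19, 36.2, 0], [0, 0, 0]],
  [[19, 36.2, 0], [0, 0, 0]],
  [[19, 36.2, 0], [0, 0, 0]],
  [[19, 36.2, 0], [0, 0, 0]],
  [[19, 36.2, 0], [0, 0, 0]],
  [[19, 36.2, 0], [0, 0, 0]],
  [[19, 36.2, 0], [0, 0, 0]],
  [[19, 36.2, 0], [0, 0, 0]],
])

```text
time: 11.48
tcp_pos: [0.5049, 0.0434, 0.1177]
tool_rot: [-0.74, -3.049, 0.001]
force: [1.0, 0.5, -0.5]
width: 0.055
```

>>> jog_arm([
  [[14, 26, 0], [0, 0, 0]],
  [[5, 10, 0], [0, 0, 0]],
  [[0, 0, 0], [0, 0, 0]],
  [[0, 0, 0], [0, 0, 0]],
])

```text
time: 11.82
tcp_pos: [0.5056, 0.0818, 0.1186]
tool_rot: [-0.738, -3.051, 0.003]
force: [-0.3, 0.3, -0.3]
width: 0.0553
```

```bash
cat >> h.py <<'E'
def avg(n=5):
    S=[]
    for i in range(n):
        S.append(get_state()); camera("wrist")
    s=dict(S[-1]); s["tcp_pos"]=np.mean([x["tcp_pos"] for x in S],0)
    s["tool_rot"]=R.from_rotvec([x["tool_rot"] for x in S]).mean().as_rotvec()
    return s
E
python3 - <<'E'
from h import *
s=avg(); print(s["width"],s["force"],s["time"])
for n in("wrist",):
    for o in parts(n):print(o)
plan([507,82.1,54],2.667,step=38,s=s)
E
```

```text
0.055294630916707874 [-0.67418719  0.44075624 -0.97503806] 12.0167
([278, 280], 504, 82, 135, 58, 55, 152, np.int32(13425))
([2, 382], 544, -235, 16, 14, 3, 155, np.int32(60))
p [506.1  80.9 119.2] psi 2.665 tilt [-0.002 -0.001 -1.   ] q [ 0.05  0.05  1.63 -0.    1.46 -1.05]
tool shift [-0.3  1.6 65.2] z-turn (tool) -0.002 rows 2 each [-0.2  0.8 32.6] -0.0012
```

>>> jog_arm([
  [[-2.5, 1.4, 20], [0, 0, 0]],
  [[0, 0, 20], [0, 0, 0]],
  [[0, 0, 13], [0, 0, 0]],
  [[0, 0, 7], [0, 0, 0]],
  [[0, 0, 4], [0, 0, 0]],
  [[0, 0, 0], [0, 0, 0]],
  [[0, 0, 0], [0, 0, 0]],
  [[0, 0, 0], [0, 0, 0]],
])

```text
time: 12.78
tcp_pos: [0.51, 0.0822, 0.057]
tool_rot: [0.74, 3.051, 0.001]
force: [-0.1, 0.4, -0.1]
width: 0.0553
```

```bash
python3 - <<'E'
from h import *
s=avg(4); print(s["tcp_pos"],s["width"],s["force"],s["time"])
E
```

```text
[0.50985787 0.08222905 0.05679991] 0.05570852259994178 [ 0.8760861  -0.84234901 -1.03995914] 12.9333
```

>>> jog_arm([
  [[0, 0, 1.5], [0, 0, 0]],
  [[0, 0, 0], [0, 0, 0]],
  [[0, 0, 0], [0, 0, 0]],
])

```text
time: 13.23
tcp_pos: [0.5098, 0.0823, 0.0558]
tool_rot: [0.74, 3.052, 0.0]
force: [-1.6, 0.1, 6.4]
width: 0.0554
```

>>> jog_arm([
  [[0, 0, 0], [0, 0, 0]],
  [[0, 0, 0], [0, 0, 0]],
  [[0, 0, 0], [0, 0, 0]],
  [[0, 0, 0], [0, 0, 0]],
  [[0, 0, -8], [0, 0, 0]],
  [[0, 0, -20], [0, 0, 0]],
  [[0, 0, -30], [0, 0, 0]],
  [[0, 0, -15], [0, 0, 0]],
], claw=0.77)

```text
time: 13.9
tcp_pos: [0.5106, 0.0824, 0.1311]
tool_rot: [0.739, 3.049, 0.002]
force: [0.5, 0.0, 1.8]
width: 0.0662
```

```bash
python3 - <<'E'
from h import *
s=get_state(); print(s["width"],s["force"],s["time"])
plan([425,-354,120],2.667,step=38)
for n in("scene","side","wrist"):
    print(n)
    for o in parts(n):
        if 300<o[1]<700 and -420<o[2]<400: print(o)
c,P=cloud("wrist"); cv2.imwrite("pics/w7.png",c["pixels"][:,:,::-1])
E
```

```text
0.06621930873820156 [0.49379672 0.02276292 1.76633465] 13.9
p [510.6  82.4 131.1] psi 2.666 tilt [ 0.004  0.    -1.   ] q [ 0.05  0.05  1.61  0.    1.48 -1.04]
tool shift [-123.7 -427.1   10.6] z-turn (tool) -0.001 rows 12 each [-10.3 -35.6   0.9] -0.0001
scene
([233, 140], 426, -349, 29, 54, 53, 141, np.int32(250))
([258, 145], 383, -278, 28, 80, 27, 164, np.int32(265))
([237, 172], 511, -232, 28, 79, 30, 159, np.int32(305))
([315, 222], 511, 87, 73, 57, 52, 12, np.int32(381))
([290, 227], 569, 53, 73, 53, 52, 45, np.int32(384))
side
([272, 209], 569, 46, 71, 55, 51, 51, np.int32(237))
([250, 213], 509, 78, 71, 56, 51, 51, np.int32(249))
([321, 281], 509, -240, 26, 79, 28, 159, np.int32(358))
([298, 316], 381, -286, 26, 80, 27, 166, np.int32(418))
([330, 325], 424, -358, 26, 57, 53, 43, np.int32(444))
wrist
([275, 214], 508, 84, 70, 56, 56, 62, np.int32(5355))
([275, 303], 569, 52, 70, 57, 56, 114, np.int32(4167))
```

View pics/w7.png

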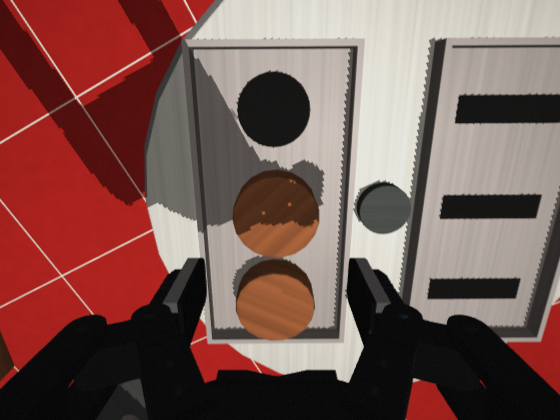

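Bar1 has been knocked and now lies at about (382,-282), angle 165°. I'll take it next, since the space beside disc3 is tight.

```bash
python3 - <<'E'
from h import *
plan([382,-282,120],2.88,step=38)
E
```

```text
p [509.4  82.3 127.9] psi 2.666 tilt [ 0.001  0.    -1.   ] q [ 0.05  0.06  1.61  0.    1.47 -1.04]
tool shift [ -53.6 -382.2    7.8] z-turn (tool) -0.214 rows 11 each [ -4.9 -34.7   0.7] -0.0195
```

>>> jog_arm([
  [[-3, -22.2, 0], [0, 0, 0]],
  [[-5, -36, 0], [0, 0, 0]],
  [[-5, -36, 0], [0, 0, 0]],
  [[-5, -36, 0], [0, 0, 0]],
  [[-5, -36, 0], [0, 0, 0]],
  [[-5, -36, 0], [0, 0, 0]],
  [[-5, -36, 0], [0, 0, 0]],
  [[-5, -36, 0], [0, 0, 0]],
  [[-5, -36, 0], [0, 0, 0]],
  [[-5, -36, 0], [0, 0, 0]],
], claw=0.6)

```text
time: 14.93
tcp_pos: [0.3915, -0.2481, 0.1256]
tool_rot: [-0.74, -3.05, -0.003]
force: [0.6, 0.5, -0.4]
width: 0.0513
```

>>> jog_arm([
  [[-5, -36, 6], [0, 0, -0.107]],
  [[0, 0, 0], [0, 0, -0.107]],
  [[0, 0, 0], [0, 0, 0]],
  [[0, 0, 0], [0, 0, 0]],
])

```text
time: 15.27
tcp_pos: [0.3805, -0.2811, 0.1199]
tool_rot: [-0.415, -3.111, -0.004]
force: [-0.8, 0.9, -0.2]
width: 0.0514
```

```bash
python3 - <<'E'
from h import *
s=avg(3); print(s["width"],s["force"],s["time"])
for n in("wrist",):
    for o in parts(n):print(o)
plan([382,-282,5],2.88,step=38,s=s)
c,P=cloud("wrist"); cv2.imwrite("pics/w8.png",c["pixels"][:,:,::-1])
E
```

```text
0.05137667437234431 [-0.52520382 -0.54251846  0.03077587] 15.3667
([275, 202], 380, -282, 25, 80, 27, 165, np.int32(3682))
([206, 262], 420, -352, 26, 56, 48, 61, np.int32(2256))
([382, 289], 478, -214, 25, 13, 7, 17, np.int32(209))
([342, 349], 369, -260, 197, 2, 1, 97, np.int32(143))
p [ 380.9 -280.8  120.3] psi 2.878 tilt [-0.002  0.002 -1.   ] q [-0.75 -0.03  1.72  0.    1.46 -2.06]
tool shift [ -1.6  -1.1 115.3] z-turn (tool) -0.002 rows 4 each [-0.4 -0.3 28.8] -0.0006
```

View pics/w8.png

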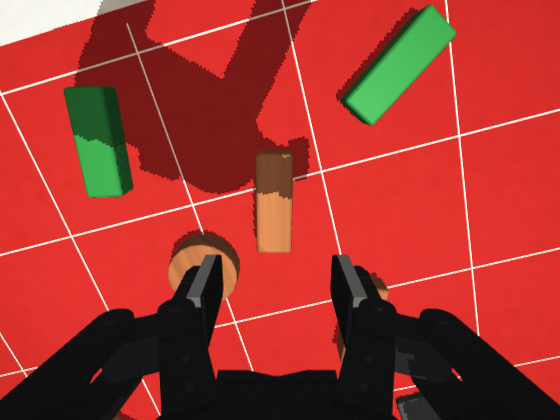

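>>> jog_arm([
  [[1, -1.1, 30], [0, 0, 0]],
  [[0, 0, 30], [0, 0, 0]],
  [[0, 0, 29], [0, 0, 0]],
  [[0, 0, 17], [0, 0, 0]],
  [[0, 0, 9], [0, 0, 0]],
  [[0, 0, 0], [0, 0, 0]],
  [[0, 0, 0], [0, 0, 0]],
])

```text
time: 16.1
tcp_pos: [0.3806, -0.2824, 0.0071]
tool_rot: [0.409, 3.114, -0.0]
force: [-0.9, -0.9, 0.0]
width: 0.0513
```

>>> jog_arm([
  [[0, 0, 0], [0, 0, 0]],
  [[0, 0, 0], [0, 0, 0]],
  [[0, 0, 0], [0, 0, 0]],
  [[0, 0, 0], [0, 0, 0]],
  [[0, 0, 0], [0, 0, 0]],
  [[0, 0, 0], [0, 0, 0]],
  [[0, 0, 0], [0, 0, 0]],
  [[0, 0, 0], [0, 0, 0]],
], claw=0)

```text
time: 16.77
tcp_pos: [0.3815, -0.2838, 0.0088]
tool_rot: [0.41, 3.111, -0.004]
force: [0.0, 0.4, 6.7]
width: 0.0265
```

>>> jog_arm([
  [[0, 0, -15], [0, 0, 0]],
  [[0, 0, -28], [0, 0, 0]],
  [[0, 0, -35], [0, 0, 0]],
  [[0, 0, -34], [0, 0, 0]],
  [[0, 0, 0], [0, 0, 0]],
  [[0, 0, 0], [0, 0, 0]],
])

```text
time: 17.27
tcp_pos: [0.3815, -0.2839, 0.1217]
tool_rot: [0.41, 3.109, -0.006]
force: [-0.0, -0.1, 0.3]
width: 0.0264
```

```bash
python3 - <<'E'
from h import *
s=avg(4); print(s["width"],s["force"],s["time"])
for n in("wrist",):
    for o in parts(n):print(o)
plan([517.9,251.6,125],1.096,step=38,s=s)
E
```

```text
0.02639423464767315 [-0.11166414  0.59310428 -0.82654167] 17.4167
([277, 270], 378, -281, 133, 80, 28, 165, np.int32(10505))
([197, 271], 416, -361, 26, 58, 35, 129, np.int32(2711))
([371, 296], 379, -246, 159, 11, 4, 115, np.int32(932))
p [ 380.2 -282.6  119. ] psi 2.88 tilt [ 0.001 -0.001 -1.   ] q [-0.76 -0.03  1.72  0.    1.45 -2.07]
tool shift [  5.3 551.7  -6.3] z-turn (tool) 1.784 rows 16 each [ 0.3 34.5 -0.4] 0.1115
```

```bash
cat >> h.py <<'E'
def rows(target,psi,n,s,ramp=True):
    M=R.from_rotvec(s["tool_rot"]).as_matrix(); cur=np.arctan2(M[1,0],M[0,0]); p=np.array(s["tcp_pos"])*1000
    t=(psi-cur+np.pi)%(2*np.pi)-np.pi
    d=np.array(target)-p
    w=np.ones(n)
    if ramp: w[0]=w[-1]=.5
    w/=w.sum(); a=cur; out=[]
    for k in range(n):
        x=np.array([np.cos(a),np.sin(a),0]); y=np.array([np.sin(a),-np.cos(a),0])
        dd=d*w[k]; out.append([[round(float(dd@x),1),round(float(dd@y),1),round(float(-dd[2]),1)],[0,0,round(float(-t*w[k]),3)]]); a+=t*w[k]
    print("maxstep",max(np.linalg.norm(o[0]) for o in out),"maxturn",max(abs(o[1][2]) for o in out))
    for i in range(0,n,10): print(out[i:i+10])
E
python3 - <<'E'
from h import *
s=get_state()
rows([517.9,251.6,124],1.096,17,s)
E
```

```text
maxstep 34.4746283518764 maxturn 0.111
[[[0.1, 17.2, -0.2], [0, 0, 0.056]], [[2.2, 34.4, -0.5], [0, 0, 0.111]], [[6.0, 33.9, -0.5], [0, 0, 0.111]], [[9.7, 33.0, -0.5], [0, 0, 0.111]], [[13.3, 31.8, -0.5], [0, 0, 0.111]], [[16.8, 30.1, -0.5], [0, 0, 0.111]], [[20.0, 28.0, -0.5], [0, 0, 0.111]], [[23.0, 25.6, -0.5], [0, 0, 0.111]], [[25.7, 22.9, -0.5], [0, 0, 0.111]], [[28.1, 19.9, -0.5], [0, 0, 0.111]]]
[[[30.2, 16.6, -0.5], [0, 0, 0.111]], [[31.8, 13.2, -0.5], [0, 0, 0.111]], [[33.1, 9.6, -0.5], [0, 0, 0.111]], [[33.9, 5.8, -0.5], [0, 0, 0.111]], [[34.4, 2.0, -0.5], [0, 0, 0.111]], [[34.4, -1.8, -0.5], [0, 0, 0.111]], [[17.0, -2.8, -0.2], [0, 0, 0.056]]]
```

>>> jog_arm([
  [[0, 17.2, -0.5], [0, 0, 0.056]],
  [[2.2, 34.4, -0.5], [0, 0, 0.111]],
  [[6, 34, -0.5], [0, 0, 0.111]],
  [[9.7, 33, -0.5], [0, 0, 0.111]],
  [[13.3, 31.8, -0.5], [0, 0, 0.111]],
  [[16.8, 30, -0.5], [0, 0, 0.111]],
  [[20, 28, -0.5], [0, 0, 0.111]],
  [[23, 25.6, -0.5], [0, 0, 0.111]],
  [[25.7, 23, -0.5], [0, 0, 0.111]],
  [[28, 20, -0.5], [0, 0, 0.111]],
])

```text
time: 18.35
tcp_pos: [0.4585, 0.0303, 0.1222]
tool_rot: [-1.903, -2.497, 0.002]
force: [0.7, 0.9, -0.3]
width: 0.0262
```

>>> jog_arm([
  [[30, 16.6, -0.5], [0, 0, 0.111]],
  [[31.8, 13.2, -0.5], [0, 0, 0.111]],
  [[33, 9.6, -0.5], [0, 0, 0.111]],
  [[34, 5.8, -0.5], [0, 0, 0.111]],
  [[34.4, 2, -0.5], [0, 0, 0.111]],
  [[34.4, -1.8, -0.5], [0, 0, 0.111]],
  [[17, -2.8, 0], [0, 0, 0.056]],
  [[0, 0, 0], [0, 0, 0]],
  [[0, 0, 0], [0, 0, 0]],
  [[0, 0, 0], [0, 0, 0]],
])

```text
time: 19.18
tcp_pos: [0.5094, 0.2455, 0.1253]
tool_rot: [2.659, 1.673, -0.004]
force: [0.0, 0.1, -1.4]
width: 0.0263
```

```bash
python3 - <<'E'
from h import *
s=avg(4); print(s["width"],s["force"],s["time"])
for n in("wrist",):
    for o in parts(n):print(o)
plan([517.9,251.6,54],1.096,step=38,s=s)
c,P=cloud("wrist"); cv2.imwrite("pics/w9.png",c["pixels"][:,:,::-1])
E
```

```text
0.0264024183126071 [-0.33898678 -0.25298206 -0.5238682 ] 19.3333
([277, 269], 510, 246, 143, 80, 28, 65, np.int32(10308))
([385, 397], 522, 82, 71, 44, 13, 103, np.int32(492))
p [509.6 245.2 125.8] psi 1.122 tilt [-0.001 -0.001 -1.   ] q [ 0.35  0.17  1.49 -0.    1.48  0.8 ]
tool shift [ 9.4  4.7 71.8] z-turn (tool) 0.026 rows 2 each [ 4.7  2.4 35.9] 0.0131
```

View pics/w9.png

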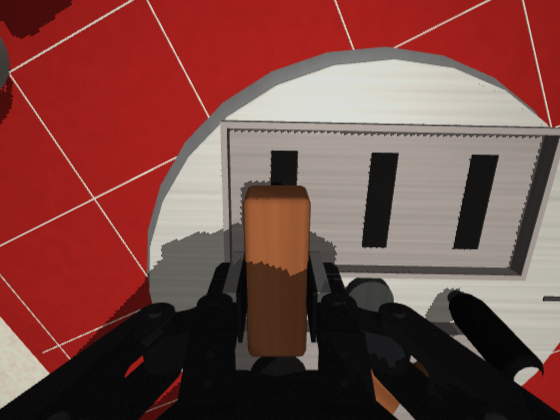

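>>> jog_arm([
  [[8.5, 4.8, 10], [0, 0, 0.028]],
  [[0, 0, 24], [0, 0, 0]],
  [[0, 0, 19], [0, 0, 0]],
  [[0, 0, 10], [0, 0, 0]],
  [[0, 0, 5], [0, 0, 0]],
  [[0, 0, 2], [0, 0, 0]],
  [[0, 0, 0], [0, 0, 0]],
  [[0, 0, 0], [0, 0, 0]],
])

```text
time: 20.15
tcp_pos: [0.5189, 0.2522, 0.0579]
tool_rot: [2.682, 1.635, 0.004]
force: [1.0, 0.6, -1.1]
width: 0.0265
```

```bash
python3 - <<'E'
from h import *
s=avg(4); print(s["tcp_pos"],s["width"],s["force"],s["time"]); plan([517.9,251.6,54],1.096,s=s)
for o in parts("wrist"):print(o)
E
```

```text
[0.51895168 0.25227243 0.05796046] 0.026374659527564442 [ 0.78266858 -0.01799402 -0.1673331 ] 20.3
p [519.  252.3  58. ] psi 1.095 tilt [ 0.002  0.001 -1.   ] q [0.35 0.24 1.55 0.   1.35 0.83]
tool shift [-1.1 -0.6  4. ] z-turn (tool) -0.001 rows 1 each [-1.1 -0.6  4. ] -0.0013
([277, 270], 519, 253, 74, 80, 28, 64, np.int32(9831))
```

>>> jog_arm([
  [[0, 0, 2.5], [0, 0, 0]],
  [[0, 0, 0], [0, 0, 0]],
  [[0, 0, 0], [0, 0, 0]],
])

```text
time: 20.65
tcp_pos: [0.518, 0.252, 0.0539]
tool_rot: [-2.683, -1.635, 0.0]
force: [0.2, 0.5, -0.6]
width: 0.0266
```

>>> jog_arm([
  [[0, 0, 0], [0, 0, 0]],
  [[0, 0, 0], [0, 0, 0]],
  [[0, 0, 0], [0, 0, 0]],
  [[0, 0, 0], [0, 0, 0]],
  [[0, 0, -8], [0, 0, 0]],
  [[0, 0, -20], [0, 0, 0]],
  [[0, 0, -30], [0, 0, 0]],
  [[0, 0, -20], [0, 0, 0]],
], claw=0.6)

```text
time: 21.32
tcp_pos: [0.5186, 0.2522, 0.1348]
tool_rot: [2.682, 1.635, 0.004]
force: [0.7, 0.2, -0.1]
width: 0.0512
```

```bash
python3 - <<'E'
from h import *
s=get_state(); print(s["width"],s["force"],s["time"])
for n in("scene","side","wrist"):
    print(n)
    for o in parts(n):
        if 300<o[1]<700 and -420<o[2]<400: print(o)
rows([510,-236,120],158/57.3,16,s)
E
```

```text
0.05124817071576495 [ 0.71245992  0.15639976 -0.1456006 ] 21.3167
scene
([233, 140], 426, -351, 28, 53, 53, 38, np.int32(252))
([237, 172], 510, -233, 28, 79, 29, 161, np.int32(307))
([315, 222], 508, 85, 73, 56, 54, 32, np.int32(388))
([290, 227], 570, 54, 73, 54, 52, 45, np.int32(387))
([363, 263], 518, 254, 73, 78, 29, 62, np.int32(404))
side
([222, 186], 518, 247, 71, 80, 26, 63, np.int32(153))
([272, 209], 569, 46, 71, 54, 51, 51, np.int32(237))
([250, 213], 509, 78, 71, 53, 51, 50, np.int32(247))
([321, 281], 509, -239, 26, 79, 27, 158, np.int32(359))
([330, 325], 425, -358, 26, 55, 54, 142, np.int32(445))
wrist
([273, 216], 518, 252, 70, 79, 27, 63, np.int32(4449))
([458, 376], 568, 220, 199, 1, 0, 104, np.int32(45))
([420, 405], 550, 50, 71, 46, 18, 98, np.int32(677))
maxstep 32.60061349115995 maxturn 0.111
[[[-14.6, 7.2, 0.5], [0, 0, -0.055]], [[-29.9, 12.8, 1.0], [0, 0, -0.111]], [[-31.2, 9.4, 1.0], [0, 0, -0.111]], [[-32.0, 5.9, 1.0], [0, 0, -0.111]], [[-32.5, 2.3, 1.0], [0, 0, -0.111]], [[-32.5, -1.3, 1.0], [0, 0, -0.111]], [[-32.2, -4.9, 1.0], [0, 0, -0.111]], [[-31.4, -8.4, 1.0], [0, 0, -0.111]], [[-30.3, -11.9, 1.0], [0, 0, -0.111]], [[-28.8, -15.1, 1.0], [0, 0, -0.111]]]
[[[-27.0, -18.2, 1.0], [0, 0, -0.111]], [[-24.8, -21.1, 1.0], [0, 0, -0.111]], [[-22.3, -23.7, 1.0], [0, 0, -0.111]], [[-19.5, -26.0, 1.0], [0, 0, -0.111]], [[-16.5, -28.0, 1.0], [0, 0, -0.111]], [[-6.7, -14.8, 0.5], [0, 0, -0.055]]]
```

>>> jog_arm([
  [[-14.6, 7.2, 0], [0, 0, -0.055]],
  [[-30, 12.8, 1], [0, 0, -0.111]],
  [[-31.2, 9.4, 1], [0, 0, -0.111]],
  [[-32, 5.9, 1], [0, 0, -0.111]],
  [[-32.5, 2.3, 1], [0, 0, -0.111]],
  [[-32.5, -1.3, 1], [0, 0, -0.111]],
  [[-32.2, -4.9, 1], [0, 0, -0.111]],
  [[-31.4, -8.4, 1], [0, 0, -0.111]],
  [[-30.3, -11.9, 1], [0, 0, -0.111]],
  [[-28.8, -15.1, 1], [0, 0, -0.111]],
])

```text
time: 22.3
tcp_pos: [0.5115, -0.0585, 0.1215]
tool_rot: [-1.487, -2.764, 0.001]
force: [-0.1, 0.7, -0.1]
width: 0.051
```

>>> jog_arm([
  [[-27, -18.2, 1], [0, 0, -0.111]],
  [[-24.8, -21.1, 1], [0, 0, -0.111]],
  [[-22.3, -23.7, 1], [0, 0, -0.111]],
  [[-19.5, -26, 1], [0, 0, -0.111]],
  [[-16.5, -28, 1], [0, 0, -0.111]],
  [[-6.7, -14.8, 0], [0, 0, -0.055]],
  [[0, 0, 0], [0, 0, 0]],
  [[0, 0, 0], [0, 0, 0]],
  [[0, 0, 0], [0, 0, 0]],
])

```text
time: 23.05
tcp_pos: [0.5094, -0.2351, 0.1169]
tool_rot: [-0.598, -3.082, -0.002]
force: [-0.4, 0.5, -0.2]
width: 0.0516
```

```bash
python3 - <<'E'
from h import *
s=avg(4); print(s["width"],s["force"],s["time"])
for n in("wrist",):
    for o in parts(n):print(o)
plan([510,-236,6],158/57.3,step=38,s=s)
c,P=cloud("wrist"); cv2.imwrite("pics/w10.png",c["pixels"][:,:,::-1])
E
```

```text
0.051100688160501596 [ 0.25247067 -0.50704651  0.40475867] 23.2
([85, 159], 425, -354, 26, 57, 56, 131, np.int32(5698))
([275, 202], 509, -236, 25, 79, 27, 158, np.int32(3758))
([20, 357], 559, -506, 25, 35, 9, 36, np.int32(1026))
([140, 410], 655, -435, 24, 35, 9, 39, np.int32(679))
p [ 509.7 -234.9  117.4] psi 2.759 tilt [-0.001  0.001 -1.   ] q [-0.53  0.16  1.51  0.    1.47 -1.72]
tool shift [ -0.9  -1.  111.4] z-turn (tool) 0.002 rows 3 each [-0.3 -0.3 37.1] 0.0006
```

View pics/w10.png

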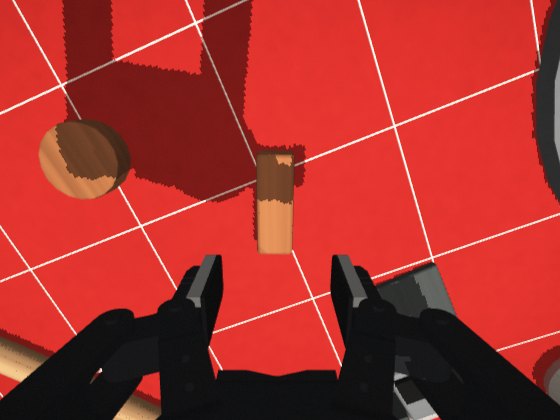

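>>> jog_arm([
  [[0, -1, 30], [0, 0, 0]],
  [[0, 0, 30], [0, 0, 0]],
  [[0, 0, 26], [0, 0, 0]],
  [[0, 0, 16], [0, 0, 0]],
  [[0, 0, 9], [0, 0, 0]],
  [[0, 0, 0], [0, 0, 0]],
  [[0, 0, 0], [0, 0, 0]],
])

```text
time: 23.93
tcp_pos: [0.5099, -0.237, 0.0074]
tool_rot: [0.597, 3.084, -0.0]
force: [0.1, -0.2, 1.7]
width: 0.0513
```

>>> jog_arm([
  [[0, 0, 0], [0, 0, 0]],
  [[0, 0, 0], [0, 0, 0]],
  [[0, 0, 0], [0, 0, 0]],
  [[0, 0, 0], [0, 0, 0]],
  [[0, 0, 0], [0, 0, 0]],
  [[0, 0, 0], [0, 0, 0]],
  [[0, 0, 0], [0, 0, 0]],
  [[0, 0, 0], [0, 0, 0]],
], claw=0)

```text
time: 24.6
tcp_pos: [0.5111, -0.2379, 0.0093]
tool_rot: [0.597, 3.08, -0.002]
force: [0.8, 0.5, 6.3]
width: 0.0265
```

>>> jog_arm([
  [[0, 0, -15], [0, 0, 0]],
  [[0, 0, -28], [0, 0, 0]],
  [[0, 0, -35], [0, 0, 0]],
  [[0, 0, -34], [0, 0, 0]],
  [[0, 0, 0], [0, 0, 0]],
  [[0, 0, 0], [0, 0, 0]],
])

```text
time: 25.1
tcp_pos: [0.5112, -0.2381, 0.1225]
tool_rot: [0.597, 3.078, -0.004]
force: [-0.4, 0.4, -0.4]
width: 0.0266
```

```bash
python3 - <<'E'
from h import *
s=avg(4); print(s["width"],s["force"],s["time"])
for n in("wrist",):
    for o in parts(n):print(o)
plan([578.4,220.6,125],1.096,step=38,s=s)
rows([578.4,220.6,130],1.096,17,s)
E
```

```text
0.026463210881569606 [ 0.17654247  0.50875664 -0.63994781] 25.25
([87, 162], 425, -354, 26, 57, 56, 82, np.int32(5718))
([277, 266], 507, -235, 133, 81, 28, 158, np.int32(10495))
([26, 361], 562, -503, 24, 46, 7, 36, np.int32(1220))
([153, 414], 489, -257, 203, 2, 1, 96, np.int32(186))
p [ 509.6 -237.1  119.4] psi 2.759 tilt [ 0.001 -0.    -1.   ] q [-0.54  0.16  1.52  0.    1.47 -1.72]
tool shift [107.2 450.3  -5.7] z-turn (tool) 1.663 rows 15 each [ 7.1 30.  -0.4] 0.1108
maxstep 28.992585258993376 maxturn 0.104
[[[3.4, 14.1, -0.3], [0, 0, 0.052]], [[8.2, 27.8, -0.7], [0, 0, 0.104]], [[11.0, 26.8, -0.7], [0, 0, 0.104]], [[13.7, 25.5, -0.7], [0, 0, 0.104]], [[16.3, 23.9, -0.7], [0, 0, 0.104]], [[18.7, 22.1, -0.7], [0, 0, 0.104]], [[20.9, 20.0, -0.7], [0, 0, 0.104]], [[22.8, 17.8, -0.7], [0, 0, 0.104]], [[24.5, 15.3, -0.7], [0, 0, 0.104]], [[26.0, 12.7, -0.7], [0, 0, 0.104]]]
[[[27.2, 9.9, -0.7], [0, 0, 0.104]], [[28.1, 7.0, -0.7], [0, 0, 0.104]], [[28.6, 4.1, -0.7], [0, 0, 0.104]], [[28.9, 1.1, -0.7], [0, 0, 0.104]], [[28.9, -1.9, -0.7], [0, 0, 0.104]], [[28.5, -4.9, -0.7], [0, 0, 0.104]], [[13.9, -3.9, -0.3], [0, 0, 0.052]]]
```

>>> jog_arm([
  [[3.4, 14.1, -8], [0, 0, 0.052]],
  [[8.2, 27.8, -8], [0, 0, 0.104]],
  [[11, 26.8, -8], [0, 0, 0.104]],
  [[13.7, 25.5, -8], [0, 0, 0.104]],
  [[16.3, 24, -8], [0, 0, 0.104]],
  [[18.7, 22, 0], [0, 0, 0.104]],
  [[21, 20, 0], [0, 0, 0.104]],
  [[22.8, 17.8, 0], [0, 0, 0.104]],
  [[24.5, 15.3, 0], [0, 0, 0.104]],
  [[26, 12.7, 0], [0, 0, 0.104]],
])

```text
time: 26.18
tcp_pos: [0.5497, 0.0364, 0.1574]
tool_rot: [-1.993, -2.425, 0.003]
force: [0.7, 0.2, -1.5]
width: 0.0263
```

>>> jog_arm([
  [[27.2, 10, 0], [0, 0, 0.104]],
  [[28, 7, 0], [0, 0, 0.104]],
  [[28.6, 4, 0], [0, 0, 0.104]],
  [[29, 1, 0], [0, 0, 0.104]],
  [[29, -2, 0], [0, 0, 0.104]],
  [[28.5, -5, 0], [0, 0, 0.104]],
  [[14, -4, 0], [0, 0, 0.052]],
  [[0, 0, 0], [0, 0, 0]],
  [[0, 0, 0], [0, 0, 0]],
  [[0, 0, 0], [0, 0, 0]],
])

```text
time: 27.02
tcp_pos: [0.5777, 0.2203, 0.1578]
tool_rot: [-2.682, -1.636, 0.004]
force: [0.4, -0.5, -0.4]
width: 0.0266
```

```bash
python3 - <<'E'
from h import *
s=avg(4); print(s["width"],s["force"],s["time"])
for n in("wrist",):
    for o in parts(n):print(o)
plan([578.4,220.6,125],1.096,step=38,s=s)
c,P=cloud("wrist"); cv2.imwrite("pics/w11.png",c["pixels"][:,:,::-1])
E
```

```text
0.02656801448723929 [ 0.5591949   0.83956538 -0.36880717] 27.1667
([186, 202], 518, 252, 70, 79, 27, 63, np.int32(3724))
([278, 276], 579, 222, 175, 80, 28, 64, np.int32(10918))
([377, 384], 583, 34, 70, 20, 7, 75, np.int32(100))
p [577.9 220.  158.4] psi 1.094 tilt [-0.001 -0.001 -1.   ] q [ 0.27  0.26  1.31 -0.    1.57  0.75]
tool shift [ 0.8  0.2 33.4] z-turn (tool) -0.002 rows 1 each [ 0.8  0.2 33.4] -0.0018
```

View pics/w11.png

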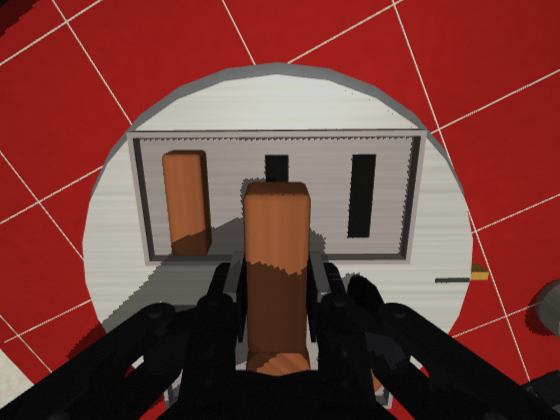

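>>> jog_arm([
  [[0, 0, 15], [0, 0, 0]],
  [[0, 0, 30], [0, 0, 0]],
  [[0, 0, 28], [0, 0, 0]],
  [[0, 0, 18], [0, 0, 0]],
  [[0, 0, 8], [0, 0, 0]],
  [[0, 0, 4], [0, 0, 0]],
  [[0, 0, 0], [0, 0, 0]],
  [[0, 0, 0], [0, 0, 0]],
])

```text
time: 27.98
tcp_pos: [0.5793, 0.2214, 0.0578]
tool_rot: [2.682, 1.634, 0.005]
force: [0.4, 0.3, -0.3]
width: 0.0264
```

```bash
python3 - <<'E'
from h import *
s=avg(4); print(s["tcp_pos"],s["width"],s["force"],s["time"]); plan([578.4,220.6,54],1.096,s=s)
for o in parts("wrist"):print(o)
E
```

```text
[0.57940818 0.22148791 0.05800539] 0.02646250110404511 [-0.33896562 -0.53356375 -0.56811159] 28.1333
p [579.4 221.5  58. ] psi 1.095 tilt [ 0.003  0.001 -1.   ] q [0.27 0.33 1.43 0.   1.37 0.75]
tool shift [-1.3 -0.5  4. ] z-turn (tool) -0.001 rows 1 each [-1.3 -0.5  4. ] -0.0014
([277, 266], 580, 223, 74, 80, 28, 64, np.int32(9292))
([121, 253], 521, 259, 70, 66, 28, 63, np.int32(7290))
```

>>> jog_arm([
  [[0, 0, 2.5], [0, 0, 0]],
  [[0, 0, 0], [0, 0, 0]],
  [[0, 0, 0], [0, 0, 0]],
])

```text
time: 28.48
tcp_pos: [0.5789, 0.2214, 0.0544]
tool_rot: [2.682, 1.635, 0.003]
force: [1.4, 1.3, 2.0]
width: 0.0265
```

>>> jog_arm([
  [[0, 0, 0], [0, 0, 0]],
  [[0, 0, 0], [0, 0, 0]],
  [[0, 0, 0], [0, 0, 0]],
  [[0, 0, 0], [0, 0, 0]],
  [[0, 0, -8], [0, 0, 0]],
  [[0, 0, -20], [0, 0, 0]],
  [[0, 0, -30], [0, 0, 0]],
  [[0, 0, -30], [0, 0, 0]],
], claw=0.6)

```text
time: 29.15
tcp_pos: [0.5772, 0.2209, 0.1417]
tool_rot: [-2.682, -1.635, 0.004]
force: [1.0, 0.8, 1.1]
width: 0.051
```

```bash
python3 - <<'E'
from h import *
s=get_state(); print(s["width"],s["force"],s["time"],s["tcp_pos"])
for n in("scene","side","wrist"):
    print(n)
    for o in parts(n):
        if 300<o[1]<700 and -420<o[2]<400: print(o)
rows([425,-354,124],2.667,18,s)
c,P=cloud("wrist"); cv2.imwrite("pics/w12.png",c["pixels"][:,:,::-1])
E
```

```text
0.05097782917133825 [0.95700851 0.80518506 1.08709032] 29.15 [0.5772394  0.22093369 0.14166225]
scene
([233, 140], 426, -351, 29, 54, 51, 118, np.int32(246))
([313, 220], 624, 192, 248, 26, 10, 134, np.int32(276))
([290, 227], 569, 53, 74, 54, 52, 173, np.int32(386))
([362, 262], 518, 253, 72, 79, 30, 61, np.int32(409))
([337, 269], 580, 225, 73, 78, 29, 62, np.int32(407))
side
([242, 184], 579, 217, 71, 78, 27, 61, np.int32(151))
([222, 186], 518, 248, 71, 84, 26, 63, np.int32(153))
([272, 209], 570, 45, 71, 54, 52, 36, np.int32(236))
([250, 213], 509, 78, 71, 53, 52, 56, np.int32(248))
([330, 325], 424, -358, 26, 56, 54, 16, np.int32(444))
wrist
([273, 208], 579, 223, 70, 80, 27, 62, np.int32(3939))
([178, 212], 518, 252, 70, 80, 27, 63, np.int32(3899))
([280, 369], 586, 230, 225, 10, 2, 156, np.int32(462))
([338, 369], 601, 230, 232, 2, 2, 165, np.int32(81))
maxstep 35.03212811120672 maxturn 0.092
[[[-17.1, 3.8, 0.5], [0, 0, -0.046]], [[-34.5, 6.0, 1.0], [0, 0, -0.092]], [[-34.9, 2.7, 1.0], [0, 0, -0.092]], [[-35.0, -0.5, 1.0], [0, 0, -0.092]], [[-34.8, -3.7, 1.0], [0, 0, -0.092]], [[-34.3, -6.9, 1.0], [0, 0, -0.092]], [[-33.5, -10.1, 1.0], [0, 0, -0.092]], [[-32.4, -13.1, 1.0], [0, 0, -0.092]], [[-31.1, -16.0, 1.0], [0, 0, -0.092]], [[-29.5, -18.8, 1.0], [0, 0, -0.092]]]
[[[-27.6, -21.5, 1.0], [0, 0, -0.092]], [[-25.5, -23.9, 1.0], [0, 0, -0.092]], [[-23.2, -26.2, 1.0], [0, 0, -0.092]], [[-20.7, -28.2, 1.0], [0, 0, -0.092]], [[-18.0, -30.0, 1.0], [0, 0, -0.092]], [[-15.1, -31.5, 1.0], [0, 0, -0.092]], [[-12.1, -32.8, 1.0], [0, 0, -0.092]], [[-4.5, -16.9, 0.5], [0, 0, -0.046]]]
```

View pics/w12.png

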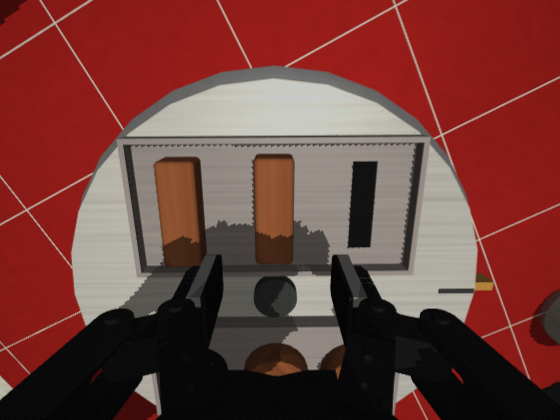

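>>> jog_arm([
  [[-17.1, 3.8, 0], [0, 0, -0.046]],
  [[-34.5, 6, 0], [0, 0, -0.092]],
  [[-35, 2.7, 0], [0, 0, -0.092]],
  [[-35, -0.5, 0], [0, 0, -0.092]],
  [[-34.8, -3.7, 0], [0, 0, -0.092]],
  [[-34.3, -7, 0], [0, 0, -0.092]],
  [[-33.5, -10, 0], [0, 0, -0.092]],
  [[-32.4, -13, 0], [0, 0, -0.092]],
  [[-31, -16, 0], [0, 0, -0.092]],
  [[-29.5, -18.8, 2], [0, 0, -0.092]],
], claw=1)

```text
time: 30.18
tcp_pos: [0.491, -0.1012, 0.1383]
tool_rot: [-1.731, -2.619, 0.001]
force: [0.4, 0.4, -0.2]
width: 0.0856
```

>>> jog_arm([
  [[-27.6, -21.5, 2], [0, 0, -0.092]],
  [[-25.5, -24, 2], [0, 0, -0.092]],
  [[-23.2, -26.2, 2], [0, 0, -0.092]],
  [[-20.7, -28.2, 3], [0, 0, -0.092]],
  [[-18, -30, 3], [0, 0, -0.092]],
  [[-15, -31.5, 3], [0, 0, -0.092]],
  [[-12, -32.8, 3], [0, 0, -0.092]],
  [[-4.5, -17, 0], [0, 0, -0.046]],
  [[0, 0, 0], [0, 0, 0]],
  [[0, 0, 0], [0, 0, 0]],
])

```text
time: 31.02
tcp_pos: [0.4224, -0.353, 0.1197]
tool_rot: [-0.755, -3.047, -0.004]
force: [-0.2, 0.2, -0.6]
width: 0.0855
```

```bash
python3 - <<'E'
from h import *
s=avg(4); print(s["width"],s["force"],s["time"])
for n in("wrist",):
    for o in parts(n):print(o)
plan([425,-354,6],2.667,step=38,s=s)
E
```

```text
0.08532138278049464 [-0.0262083   0.4717819   0.00880063] 31.1667
([274, 206], 424, -354, 25, 57, 56, 150, np.int32(4385))
([191, 384], 402, -363, 201, 9, 2, 154, np.int32(120))
p [ 423.1 -352.2  120.3] psi 2.658 tilt [-0.001  0.003 -1.   ] q [-0.8   0.14  1.54  0.    1.47 -1.88]
tool shift [ -2.8  -0.9 114.3] z-turn (tool) -0.009 rows 4 each [-0.7 -0.2 28.6] -0.0023
```

>>> jog_arm([
  [[-1, -1, 30], [0, 0, -0.009]],
  [[0, 0, 30], [0, 0, 0]],
  [[0, 0, 29], [0, 0, 0]],
  [[0, 0, 16], [0, 0, 0]],
  [[0, 0, 9], [0, 0, 0]],
  [[0, 0, 0], [0, 0, 0]],
  [[0, 0, 0], [0, 0, 0]],
])

```text
time: 31.85
tcp_pos: [0.4245, -0.3542, 0.008]
tool_rot: [0.736, 3.054, -0.0]
force: [0.5, -0.5, 0.6]
width: 0.0854
```

>>> jog_arm([
  [[0, 0, 0], [0, 0, 0]],
  [[0, 0, 0], [0, 0, 0]],
  [[0, 0, 0], [0, 0, 0]],
  [[0, 0, 0], [0, 0, 0]],
  [[0, 0, 0], [0, 0, 0]],
  [[0, 0, 0], [0, 0, 0]],
  [[0, 0, 0], [0, 0, 0]],
  [[0, 0, 0], [0, 0, 0]],
], claw=0)

```text
time: 32.52
tcp_pos: [0.4253, -0.3558, 0.01]
tool_rot: [0.737, 3.05, -0.004]
force: [-0.3, 0.7, 5.3]
width: 0.055
```

>>> jog_arm([
  [[0, 0, -15], [0, 0, 0]],
  [[0, 0, -28], [0, 0, 0]],
  [[0, 0, -35], [0, 0, 0]],
  [[0, 0, -34], [0, 0, 0]],
  [[0, 0, 0], [0, 0, 0]],
  [[0, 0, 0], [0, 0, 0]],
])

```text
time: 33.02
tcp_pos: [0.4253, -0.356, 0.1231]
tool_rot: [0.736, 3.048, -0.006]
force: [-0.3, 0.2, -0.7]
width: 0.0555
```

```bash
python3 - <<'E'
from h import *
s=avg(4); print(s["width"],s["force"],s["time"])
for n in("wrist",):
    for o in parts(n):print(o)
plan([446.7,113.2,120],2.667,step=38,s=s)
rows([446.7,113.2,120],2.667,14,s)
E
```

```text
0.05573159089830885 [ 0.17098068  0.10680768 -0.24678547] 33.1667
([277, 273], 422, -353, 133, 57, 55, 153, np.int32(12706))
p [ 424.  -354.6  120.1] psi 2.668 tilt [ 0.001 -0.001 -1.   ] q [-0.8   0.14  1.54  0.    1.47 -1.9 ]
tool shift [ 1.934e+02  4.266e+02 -3.000e-01] z-turn (tool) 0.001 rows 13 each [14.9 32.8 -0. ] 0.0
maxstep 36.025685281476605 maxturn 0.0
[[[7.4, 16.4, 0.0], [0, 0, 0.0]], [[14.9, 32.8, 0.0], [0, 0, 0.0]], [[14.9, 32.8, 0.0], [0, 0, 0.0]], [[14.9, 32.8, 0.0], [0, 0, 0.0]], [[14.9, 32.8, 0.0], [0, 0, 0.0]], [[14.9, 32.8, 0.0], [0, 0, 0.0]], [[14.9, 32.8, 0.0], [0, 0, 0.0]], [[14.9, 32.8, 0.0], [0, 0, 0.0]], [[14.9, 32.8, 0.0], [0, 0, 0.0]], [[14.9, 32.8, 0.0], [0, 0, 0.0]]]
[[[14.9, 32.8, 0.0], [0, 0, 0.0]], [[14.9, 32.8, 0.0], [0, 0, 0.0]], [[14.9, 32.8, 0.0], [0, 0, 0.0]], [[7.4, 16.4, 0.0], [0, 0, 0.0]]]
```

>>> jog_arm([
  [[7.4, 16.4, 0], [0, 0, 0]],
  [[14.9, 32.8, 0], [0, 0, 0]],
  [[14.9, 32.8, 0], [0, 0, 0]],
  [[14.9, 32.8, 0], [0, 0, 0]],
  [[14.9, 32.8, 0], [0, 0, 0]],
  [[14.9, 32.8, 0], [0, 0, 0]],
  [[14.9, 32.8, 0], [0, 0, 0]],
  [[14.9, 32.8, 0], [0, 0, 0]],
  [[14.9, 32.8, 0], [0, 0, 0]],
  [[14.9, 32.8, 0], [0, 0, 0]],
])

```text
time: 34.1
tcp_pos: [0.4392, -0.0108, 0.1183]
tool_rot: [-0.737, -3.052, 0.0]
force: [1.4, -0.3, 0.3]
width: 0.0553
```

>>> jog_arm([
  [[14.9, 32.8, 0], [0, 0, 0]],
  [[14.9, 32.8, 0], [0, 0, 0]],
  [[14.9, 32.8, 0], [0, 0, 0]],
  [[7.4, 16.4, 0], [0, 0, 0]],
  [[0, 0, 0], [0, 0, 0]],
  [[0, 0, 0], [0, 0, 0]],
  [[0, 0, 0], [0, 0, 0]],
])

```text
time: 34.68
tcp_pos: [0.4457, 0.1126, 0.1186]
tool_rot: [-0.737, -3.052, 0.002]
force: [0.6, -0.2, -0.3]
width: 0.0558
```

```bash
python3 - <<'E'
from h import *
s=avg(4); print(s["width"],s["force"],s["time"])
for n in("wrist",):
    for o in parts(n):print(o)
plan([446.7,113.2,55],2.667,step=38,s=s)
c,P=cloud("wrist"); cv2.imwrite("pics/w13.png",c["pixels"][:,:,::-1])
E
```

```text
0.05554219112390987 [ 0.39125462  0.32258579 -0.55894369] 34.8333
([511, 227], 513, 246, 70, 65, 27, 63, np.int32(3949))
([278, 286], 445, 113, 135, 56, 55, 154, np.int32(12431))
([511, 317], 577, 223, 70, 78, 27, 63, np.int32(3321))
([280, 372], 437, 118, 195, 9, 2, 67, np.int32(261))
p [446.  112.3 118.9] psi 2.666 tilt [-0.001 -0.001 -1.   ] q [ 0.12 -0.06  1.75 -0.    1.46 -0.97]
tool shift [-0.3  1.2 63.9] z-turn (tool) -0.001 rows 2 each [-0.1  0.6 32. ] -0.0003
```

View pics/w13.png

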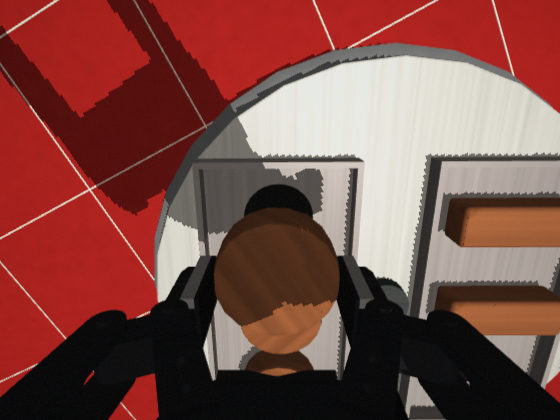

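>>> jog_arm([
  [[-1.4, 0.8, 20], [0, 0, 0]],
  [[0, 0, 20], [0, 0, 0]],
  [[0, 0, 13], [0, 0, 0]],
  [[0, 0, 7], [0, 0, 0]],
  [[0, 0, 5], [0, 0, 0]],
  [[0, 0, 0], [0, 0, 0]],
  [[0, 0, 0], [0, 0, 0]],
  [[0, 0, 0], [0, 0, 0]],
])

```text
time: 35.65
tcp_pos: [0.4485, 0.1133, 0.0552]
tool_rot: [0.738, 3.052, 0.001]
force: [-0.6, -0.1, -1.1]
width: 0.0554
```

```bash
python3 - <<'E'
from h import *
s=avg(4); print(s["tcp_pos"],s["width"],s["force"],s["time"])
for o in parts("wrist"):print(o)
E
```

```text
[0.44845148 0.11332398 0.05513821] 0.055455235508657615 [ 0.05272301 -0.76540178  1.46119158] 35.8
([277, 280], 448, 114, 70, 56, 55, 153, np.int32(11100))
([547, 281], 501, 220, 70, 29, 13, 167, np.int32(1312))
([279, 365], 439, 119, 129, 22, 2, 62, np.int32(1254))
([549, 384], 561, 210, 70, 25, 10, 21, np.int32(449))
```

Disc top reads 70, so it's on the floor. Releasing.

>>> jog_arm([
  [[0, 0, 0], [0, 0, 0]],
  [[0, 0, 0], [0, 0, 0]],
  [[0, 0, 0], [0, 0, 0]],
  [[0, 0, 0], [0, 0, 0]],
  [[0, 0, -8], [0, 0, 0]],
  [[0, 0, -20], [0, 0, 0]],
  [[0, 0, -35], [0, 0, 0]],
  [[0, 0, -35], [0, 0, 0]],
  [[0, 0, -35], [0, 0, 0]],
  [[0, 0, -35], [0, 0, 0]],
], claw=0.77)

```text
time: 36.73
tcp_pos: [0.4475, 0.1133, 0.2248]
tool_rot: [0.737, 3.053, 0.0]
force: [0.2, -0.2, -0.3]
width: 0.0659
```

```bash
python3 - <<'E'
from h import *
s=get_state(); print(s["width"],s["force"],s["time"],s["tcp_pos"])
for n in("scene","side","wrist"):
    print(n)
    for o in parts(n):
        if 300<o[1]<700 and -420<o[2]<400: print(o)
for n in("scene","side"):
    c,P=cloud(n)
    hsv=masks(c)
    m=(P[...,0]>.55)&(P[...,0]<.85)&(P[...,1]>-.26)&(P[...,1]<-.08)&(P[...,2]>.02)
    # pad: black & higher
    mm=m&(hsv[...,2]<55)&(P[...,2]>.045)
    q=P[mm]; print(n,"pad",mm.sum(),q.mean(0).round(3),q.min(0).round(3),q.max(0).round(3)); q=P[m];print("all",q.min(0).round(3),q.max(0).round(3))
    cv2.imwrite(f"pics/{n}1.png",c["pixels"][:,:,::-1])
    cr={"scene":(150,170,110,80),"side":(300,180,110,90)}[n]
    x,y,w,h=cr; cv2.imwrite(f"pics/{n}1c.png",cv2.resize(c["pixels"][y:y+h,x:x+w,::-1],None,fx=6,fy=6))
E
```

```text
0.06589810210095784 [ 0.17027981 -0.21143097 -0.25736248] 36.7333 [0.44750482 0.11333049 0.22481523]
scene
([339, 216], 449, 116, 73, 55, 53, 171, np.int32(385))
([315, 222], 510, 86, 73, 56, 53, 16, np.int32(386))
([290, 227], 570, 54, 74, 54, 52, 46, np.int32(386))
([363, 262], 519, 254, 73, 78, 29, 63, np.int32(411))
([337, 269], 580, 224, 73, 78, 28, 64, np.int32(407))
side
([242, 184], 579, 218, 71, 78, 27, 61, np.int32(150))
([222, 186], 518, 247, 71, 83, 26, 62, np.int32(151))
([272, 209], 569, 46, 71, 56, 51, 49, np.int32(236))
([250, 213], 509, 78, 71, 56, 51, 52, np.int32(247))
([229, 216], 449, 108, 71, 55, 51, 44, np.int32(253))
wrist
([274, 179], 448, 114, 71, 56, 55, 61, np.int32(2712))
([437, 178], 517, 252, 70, 79, 27, 63, np.int32(2367))
([275, 244], 508, 84, 71, 56, 55, 62, np.int32(2282))
([429, 243], 578, 223, 70, 79, 27, 63, np.int32(1955))
([274, 302], 569, 52, 71, 56, 56, 160, np.int32(1898))
scene pad 314 [ 0.662 -0.17   0.073] [ 0.639 -0.2    0.058] [ 0.686 -0.14   0.085]
all [ 0.629 -0.21   0.02 ] [ 0.765 -0.114  0.085]
side pad 100 [ 0.662 -0.173  0.072] [ 0.638 -0.2    0.06 ] [ 0.686 -0.144  0.085]
all [ 0.631 -0.212  0.02 ] [ 0.765 -0.118  0.085]
```

View pics/scene1c.png

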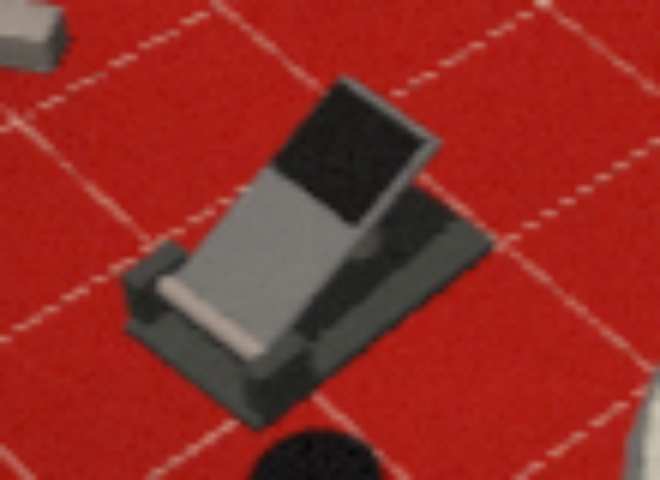

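View pics/side1.png

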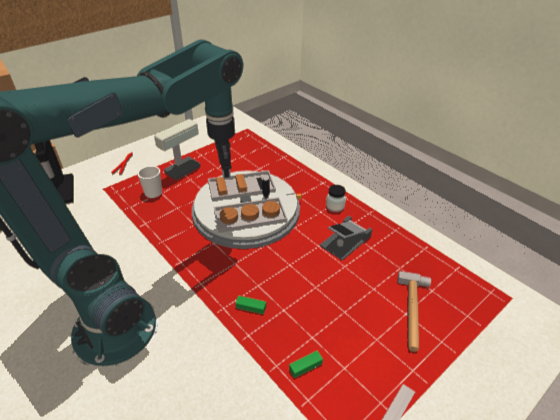

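```bash
python3 - <<'E'
from h import *
s=get_state()
plan([660,-172,110],step=34,s=s)
rows([660,-172,110],2.667,12,s)
E
```

```text
p [447.7 113.3 222.5] psi 2.668 tilt [-0.  0. -1.] q [ 0.13 -0.11  1.58  0.    1.67 -0.97]
tool shift [-319.2 -157.   112.5] z-turn (tool) 0 rows 11 each [-29.  -14.3  10.2] 0.0
maxstep 33.90471943550042 maxturn 0.0
[[[-14.5, -7.1, 5.1], [0, 0, 0.0]], [[-29.0, -14.3, 10.2], [0, 0, 0.0]], [[-29.0, -14.3, 10.2], [0, 0, 0.0]], [[-29.0, -14.3, 10.2], [0, 0, 0.0]], [[-29.0, -14.3, 10.2], [0, 0, 0.0]], [[-29.0, -14.3, 10.2], [0, 0, 0.0]], [[-29.0, -14.3, 10.2], [0, 0, 0.0]], [[-29.0, -14.3, 10.2], [0, 0, 0.0]], [[-29.0, -14.3, 10.2], [0, 0, 0.0]], [[-29.0, -14.3, 10.2], [0, 0, 0.0]]]
[[[-29.0, -14.3, 10.2], [0, 0, 0.0]], [[-14.5, -7.1, 5.1], [0, 0, 0.0]]]
```

>>> jog_arm([
  [[-14.5, -7, 0], [0, 0, 0]],
  [[-29, -14.3, 5], [0, 0, 0]],
  [[-29, -14.3, 10], [0, 0, 0]],
  [[-29, -14.3, 10], [0, 0, 0]],
  [[-29, -14.3, 10], [0, 0, 0]],
  [[-29, -14.3, 10], [0, 0, 0]],
  [[-29, -14.3, 10], [0, 0, 0]],
  [[-29, -14.3, 10], [0, 0, 0]],
  [[-29, -14.3, 10], [0, 0, 0]],
  [[-29, -14.3, 10], [0, 0, 0]],
], claw=0)

```text
time: 37.82
tcp_pos: [0.6304, -0.1341, 0.134]
tool_rot: [-0.737, -3.049, -0.001]
force: [0.1, 0.4, -0.2]
width: -0.0
```

>>> jog_arm([
  [[-29, -14.3, 10], [0, 0, 0]],
  [[-14.5, -7, 10], [0, 0, 0]],
  [[0, 0, 0], [0, 0, 0]],
  [[0, 0, 0], [0, 0, 0]],
  [[0, 0, 0], [0, 0, 0]],
])

```text
time: 38.23
tcp_pos: [0.6591, -0.1709, 0.1163]
tool_rot: [-0.736, -3.051, -0.002]
force: [0.7, 1.0, 0.8]
width: 0.0002
```

```bash
python3 - <<'E'
from h import *
s=avg(4); print(s["width"],s["force"],s["time"])
plan([659,-172,80],2.667,s=s)
c,P=cloud("wrist"); cv2.imwrite("pics/w14.png",c["pixels"][:,:,::-1])
E
```

```text
-5.4602767980208476e-05 [-0.77800682  0.61481523  0.33138255] 38.3833
p [ 659.5 -170.7  117.6] psi 2.669 tilt [-0.001  0.001 -1.   ] q [-0.34  0.42  1.19  0.    1.53 -1.43]
tool shift [-0.1 -1.4 37.6] z-turn (tool) 0.002 rows 2 each [-0.1 -0.7 18.8] 0.0009
```

View pics/w14.png

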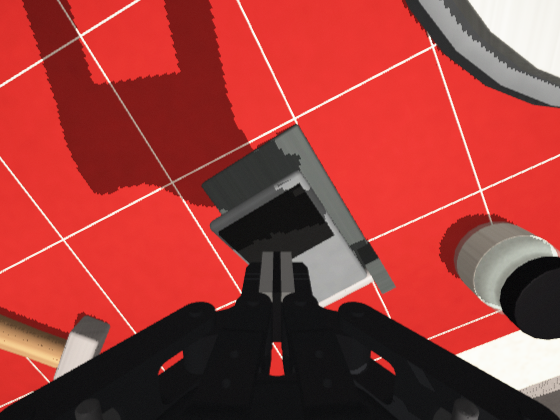

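>>> jog_arm([
  [[0, -1, 20], [0, 0, 0]],
  [[0, 0, 15], [0, 0, 0]],
  [[0, 0, 6], [0, 0, 0]],
  [[0, 0, 4], [0, 0, 0]],
  [[0, 0, 4], [0, 0, 0]],
  [[0, 0, 4], [0, 0, 0]],
  [[0, 0, 4], [0, 0, 0]],
  [[0, 0, 4], [0, 0, 0]],
  [[0, 0, 4], [0, 0, 0]],
  [[0, 0, 2], [0, 0, 0]],
])

```text
time: 39.32
tcp_pos: [0.6605, -0.1735, 0.054]
tool_rot: [0.736, 3.05, -0.002]
force: [-2.1, -0.1, 9.0]
width: 0.0002
```

>>> jog_arm([
  [[0, 0, 2], [0, 0, 0]],
  [[0, 0, 2], [0, 0, 0]],
  [[0, 0, 0], [0, 0, 0]],
  [[0, 0, 0], [0, 0, 0]],
])

```text
time: 39.65
tcp_pos: [0.6607, -0.1736, 0.0507]
tool_rot: [0.736, 3.05, -0.002]
force: [-3.6, -0.0, 8.7]
width: -0.0003
```

>>> jog_arm([
  [[0, 0, 3], [0, 0, 0]],
  [[0, 0, 3], [0, 0, 0]],
  [[0, 0, 2], [0, 0, 0]],
  [[0, 0, 0], [0, 0, 0]],
  [[0, 0, 0], [0, 0, 0]],
])

```text
time: 40.07
tcp_pos: [0.66, -0.1739, 0.0429]
tool_rot: [0.737, 3.051, -0.003]
force: [-5.2, -0.0, 11.6]
width: 0.0
```

>>> jog_arm([
  [[0, 0, 2], [0, 0, 0]],
  [[0, 0, 0], [0, 0, 0]],
  [[0, 0, 0], [0, 0, 0]],
])

```text
time: 40.32
tcp_pos: [0.6605, -0.1739, 0.0422]
tool_rot: [0.736, 3.05, -0.003]
force: [-6.7, -0.6, 14.4]
width: -0.0001
```

>>> jog_arm([
  [[0, 0, 2], [0, 0, 0]],
  [[0, 0, 0], [0, 0, 0]],
  [[0, 0, 0], [0, 0, 0]],
])

```text
time: 40.57
tcp_pos: [0.6605, -0.174, 0.042]
tool_rot: [0.736, 3.049, -0.004]
force: [-10.4, 1.1, 19.3]
width: -0.0003
```

```bash
python3 - <<'E'
from h import *
s=avg(4); print(s["tcp_pos"],s["force"],s["time"])
for n in("scene","side"):
    c,P=cloud(n)
    x,y,w,h={"scene":(150,170,110,80),"side":(300,180,110,90)}[n]; cv2.imwrite(f"pics/{n}2c.png",cv2.resize(c["pixels"][y:y+h,x:x+w,::-1],None,fx=6,fy=6))
E
```

```text
[ 0.66048159 -0.17395251  0.04205554] [-8.423974    0.84011509 19.81544997] 40.7167
```

View pics/scene2c.png

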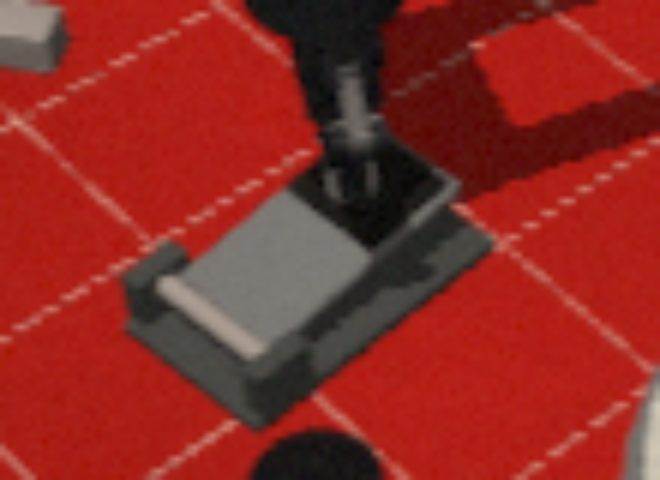

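The pedal is on its stop: z holds at 42 mm while the force climbs to 20 N. Releasing it now.

>>> jog_arm([
  [[0, 0, -4], [0, 0, 0]],
  [[0, 0, -4], [0, 0, 0]],
  [[0, 0, -6], [0, 0, 0]],
  [[0, 0, -8], [0, 0, 0]],
  [[0, 0, -10], [0, 0, 0]],
  [[0, 0, -20], [0, 0, 0]],
  [[0, 0, -35], [0, 0, 0]],
  [[0, 0, -35], [0, 0, 0]],
  [[0, 0, -35], [0, 0, 0]],
  [[0, 0, 0], [0, 0, 0]],
])

```text
time: 41.7
tcp_pos: [0.6624, -0.1738, 0.2022]
tool_rot: [0.734, 3.039, -0.003]
force: [-0.2, -0.1, 1.9]
width: 0.0003
```

```bash
python3 - <<'E'
from h import *
for n in("scene","side"):
    c,P=cloud(n); hsv=masks(c)
    m=(P[...,0]>.55)&(P[...,0]<.85)&(P[...,1]>-.26)&(P[...,1]<-.08)&(P[...,2]>.045)&(P[...,2]<.1)&(hsv[...,2]<55)
    q=P[m]; print(n,"pad",m.sum(),q.mean(0).round(3),q.min(0).round(3),q.max(0).round(3))
    w=(P[...,2]>.105)&(P[...,2]<.135)&(P[...,0]>.56)&(P[...,0]<.65)&(P[...,1]>.08)&(P[...,1]<.16)
    print("handle",w.sum(),np.nanmean(P[w],0))
s=avg(3)
rows([605,120,180],2.667,10,s)
E
```

```text
scene pad 328 [ 0.662 -0.17   0.073] [ 0.637 -0.201  0.046] [ 0.702 -0.134  0.086]
handle 71 [0.60949348 0.12434974 0.11630087]
side pad 109 [ 0.66  -0.174  0.073] [ 0.639 -0.2    0.059] [ 0.685 -0.145  0.084]
handle 42 [0.60169339 0.11269926 0.11504732]
maxstep 33.11253539069457 maxturn 0.0
[[[10.1, 13.1, 0.7], [0, 0, 0.0]], [[20.2, 26.2, 1.4], [0, 0, 0.0]], [[20.2, 26.2, 1.4], [0, 0, 0.0]], [[20.2, 26.2, 1.4], [0, 0, 0.0]], [[20.2, 26.2, 1.4], [0, 0, 0.0]], [[20.2, 26.2, 1.4], [0, 0, 0.0]], [[20.2, 26.2, 1.4], [0, 0, 0.0]], [[20.2, 26.2, 1.4], [0, 0, 0.0]], [[20.2, 26.2, 1.4], [0, 0, 0.0]], [[10.1, 13.1, 0.7], [0, 0, 0.0]]]
```

Pedal is back up (pad at z 73). Next is the crank handle.

>>> jog_arm([
  [[10, 13, 2], [0, 0, 0]],
  [[20.2, 26.2, 2], [0, 0, 0]],
  [[20.2, 26.2, 2], [0, 0, 0]],
  [[20.2, 26.2, 2], [0, 0, 0]],
  [[20.2, 26.2, 2], [0, 0, 0]],
  [[20.2, 26.2, 2], [0, 0, 0]],
  [[20.2, 26.2, 2], [0, 0, 0]],
  [[20.2, 26.2, 2], [0, 0, 0]],
  [[20.2, 26.2, 2], [0, 0, 0]],
  [[10, 13, 0], [0, 0, 0]],
], claw=1)

```text
time: 42.78
tcp_pos: [0.6026, 0.1244, 0.171]
tool_rot: [-0.73, -3.05, -0.001]
force: [0.5, 0.2, -0.6]
width: 0.0856
```

>>> jog_arm([
  [[0, 0, 0], [0, 0, 0]],
  [[0, 0, 0], [0, 0, 0]],
  [[0, 0, 0], [0, 0, 0]],
])

```text
time: 43.03
tcp_pos: [0.6049, 0.1195, 0.1724]
tool_rot: [-0.737, -3.052, 0.002]
force: [0.1, -0.7, 0.6]
width: 0.0853
```

```bash
python3 - <<'E'
from h import *
s=avg(4); print(s["width"],s["force"],s["time"])
plan([605,119.4,84],2.667,s=s)
c,P=cloud("wrist"); cv2.imwrite("pics/w15.png",c["pixels"][:,:,::-1])
w=(P[...,2]>.118)&(P[...,2]<.128)&(P[...,0]>.56)&(P[...,0]<.65)&(P[...,1]>.08)&(P[...,1]<.16)
q=P[w][:,:2]*1000; print("handle",w.sum(),np.nanmean(P[w],0),cv2.minEnclosingCircle(q.astype(np.float32)))
E
```

```text
0.0854320985501498 [-0.55813198  0.22175483 -0.56654878] 43.1833
p [605.3 118.9 172.8] psi 2.667 tilt [-0.001 -0.    -1.   ] q [ 0.1   0.25  1.29 -0.    1.59 -0.99]
tool shift [ 0.4  0.4 88.8] z-turn (tool) -0.0 rows 3 each [ 0.1  0.1 29.6] -0.0001
handle 490 [0.60278904 0.12146105 0.12057406] ((604.9928588867188, 120.27405548095703), 11.726744651794434)
```

View pics/w15.png

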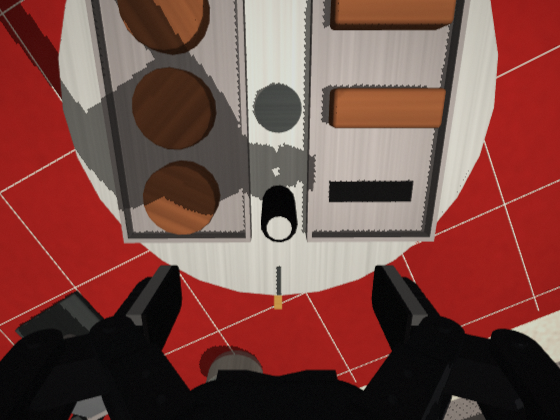

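>>> jog_arm([
  [[0, 0.4, 20], [0, 0, 0]],
  [[0, 0, 25], [0, 0, 0]],
  [[0, 0, 22], [0, 0, 0]],
  [[0, 0, 14], [0, 0, 0]],
  [[0, 0, 7], [0, 0, 0]],
  [[0, 0, 0], [0, 0, 0]],
  [[0, 0, 0], [0, 0, 0]],
])

```text
time: 43.87
tcp_pos: [0.6061, 0.1197, 0.0859]
tool_rot: [0.738, 3.053, 0.0]
force: [0.1, 0.8, -0.3]
width: 0.0856
```

>>> jog_arm([
  [[0, 0, 0], [0, 0, 0]],
  [[0, 0, 0], [0, 0, 0]],
  [[0, 0, 0], [0, 0, 0]],
  [[0, 0, 0], [0, 0, 0]],
  [[0, 0, 0], [0, 0, 0]],
  [[0, 0, 0], [0, 0, 0]],
  [[0, 0, 0], [0, 0, 0]],
  [[0, 0, 0], [0, 0, 0]],
], claw=0)

```text
time: 44.53
tcp_pos: [0.606, 0.12, 0.0864]
tool_rot: [0.737, 3.053, 0.0]
force: [-1.1, -0.7, 4.6]
width: 0.023
```

```bash
python3 - <<'E'
from h import *
s=avg(4); print(s["width"],s["force"],s["time"])
plan([605,119.4,84],2.667,s=s)
# circle rows
psi=2.667; n=120
C=np.array([542.8,151.4]); Rr=70; a0=np.arctan2(-32.0,62.2)
x=np.array([np.cos(psi),np.sin(psi)]); y=np.array([np.sin(psi),-np.cos(psi)])
a=a0-np.arange(n+1)*2*np.pi/n
pts=np.stack([70*np.cos(a),70*np.sin(a)],-1); d=np.diff(pts,axis=0)
L=np.stack([d@x,d@y],-1).round(1); e=np.cumsum(L,0)[-1]; print(e)
for i in range(0,n,10): print(i,[[ [float(u),float(v),0],[0,0,0]] for u,v in L[i:i+10]])
E
```

```text
0.02281706106617781 [-1.4551528  -1.40179045  5.0328499 ] 44.6833
p [606.  120.   86.4] psi 2.668 tilt [ 0.001 -0.    -1.   ] q [ 0.1   0.3   1.41 -0.    1.43 -0.99]
tool shift [ 0.6 -1.   2.4] z-turn (tool) 0.001 rows 1 each [ 0.6 -1.   2.4] 0.0007
[-3.09474668e-14 -3.55271368e-15]
0 [[[0.1, -3.7, 0], [0, 0, 0]], [[0.3, -3.7, 0], [0, 0, 0]], [[0.5, -3.6, 0], [0, 0, 0]], [[0.7, -3.6, 0], [0, 0, 0]], [[0.9, -3.6, 0], [0, 0, 0]], [[1.0, -3.5, 0], [0, 0, 0]], [[1.2, -3.5, 0], [0, 0, 0]], [[1.4, -3.4, 0], [0, 0, 0]], [[1.6, -3.3, 0], [0, 0, 0]], [[1.8, -3.2, 0], [0, 0, 0]]]
10 [[[1.9, -3.1, 0], [0, 0, 0]], [[2.1, -3.0, 0], [0, 0, 0]], [[2.2, -2.9, 0], [0, 0, 0]], [[2.4, -2.8, 0], [0, 0, 0]], [[2.5, -2.7, 0], [0, 0, 0]], [[2.7, -2.5, 0], [0, 0, 0]], [[2.8, -2.4, 0], [0, 0, 0]], [[2.9, -2.2, 0], [0, 0, 0]], [[3.0, -2.1, 0], [0, 0, 0]], [[3.1, -1.9, 0], [0, 0, 0]]]
20 [[[3.2, -1.7, 0], [0, 0, 0]], [[3.3, -1.6, 0], [0, 0, 0]], [[3.4, -1.4, 0], [0, 0, 0]], [[3.5, -1.2, 0], [0, 0, 0]], [[3.5, -1.0, 0], [0, 0, 0]], [[3.6, -0.9, 0], [0, 0, 0]], [[3.6, -0.7, 0], [0, 0, 0]], [[3.6, -0.5, 0], [0, 0
[... 2012 characters left out ...]
 [[-3.4, -1.4, 0], [0, 0, 0]], [[-3.3, -1.6, 0], [0, 0, 0]], [[-3.2, -1.8, 0], [0, 0, 0]]]
100 [[[-3.1, -1.9, 0], [0, 0, 0]], [[-3.0, -2.1, 0], [0, 0, 0]], [[-2.9, -2.2, 0], [0, 0, 0]], [[-2.8, -2.4, 0], [0, 0, 0]], [[-2.7, -2.5, 0], [0, 0, 0]], [[-2.5, -2.7, 0], [0, 0, 0]], [[-2.4, -2.8, 0], [0, 0, 0]], [[-2.2, -2.9, 0], [0, 0, 0]], [[-2.1, -3.0, 0], [0, 0, 0]], [[-1.9, -3.1, 0], [0, 0, 0]]]
110 [[[-1.7, -3.2, 0], [0, 0, 0]], [[-1.6, -3.3, 0], [0, 0, 0]], [[-1.4, -3.4, 0], [0, 0, 0]], [[-1.2, -3.5, 0], [0, 0, 0]], [[-1.0, -3.5, 0], [0, 0, 0]], [[-0.9, -3.6, 0], [0, 0, 0]], [[-0.7, -3.6, 0], [0, 0, 0]], [[-0.5, -3.6, 0], [0, 0, 0]], [[-0.3, -3.7, 0], [0, 0, 0]], [[-0.1, -3.7, 0], [0, 0, 0]]]
```

>>> jog_arm([
  [[0, -1, 0], [0, 0, 0]],
  [[0.1, -2.7, 0], [0, 0, 0]],
  [[0.3, -3.7, 0], [0, 0, 0]],
  [[0.5, -3.6, 0], [0, 0, 0]],
  [[0.7, -3.6, 0], [0, 0, 0]],
  [[0.9, -3.6, 0], [0, 0, 0]],
  [[1, -3.5, 0], [0, 0, 0]],
  [[1.2, -3.5, 0], [0, 0, 0]],
  [[1.4, -3.4, 0], [0, 0, 0]],
  [[1.6, -3.3, 0], [0, 0, 0]],
])

```text
time: 45.57
tcp_pos: [0.5851, 0.0953, 0.0864]
tool_rot: [0.737, 3.051, 0.003]
force: [1.9, 4.4, 5.5]
width: 0.0225
```

```bash
python3 - <<'E'
from h import *
s=get_state(); p=s["tcp_pos"]*1000 if hasattr(s["tcp_pos"],"shape") else np.array(s["tcp_pos"])*1000
d=p[:2]-[542.8,151.4]; print(p,np.hypot(*d),np.degrees(np.arctan2(d[1],d[0])),s["force"],s["width"])
c,P=cloud("scene"); x,y,w,h=230,180,190,150; cv2.imwrite("pics/s3.png",cv2.resize(c["pixels"][y:y+h,x:x+w,::-1],None,fx=4,fy=4))
E
```

```text
[585.09412499  95.31114612  86.43679355] 70.24779382815795 -52.9816687011132 [1.89999927 4.38173299 5.45015233] 0.022468896315428543
```

View pics/s3.png

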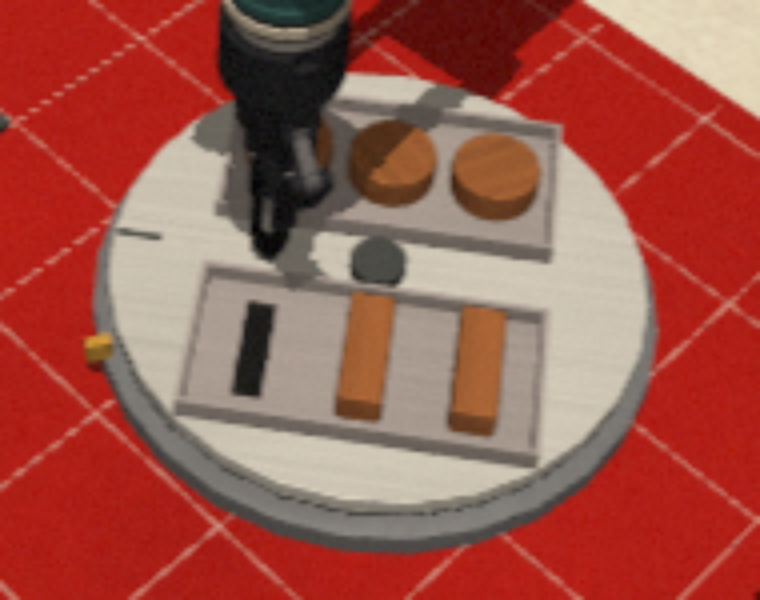

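The wheel is turning clockwise at radius 70 mm with about 4.8 N sideways. Continuing.

>>> jog_arm([
  [[1.8, -3.2, 0], [0, 0, 0]],
  [[1.9, -3.1, 0], [0, 0, 0]],
  [[2.1, -3.0, 0], [0, 0, 0]],
  [[2.2, -2.9, 0], [0, 0, 0]],
  [[2.4, -2.8, 0], [0, 0, 0]],
  [[2.5, -2.7, 0], [0, 0, 0]],
  [[2.7, -2.5, 0], [0, 0, 0]],
  [[2.8, -2.4, 0], [0, 0, 0]],
  [[2.9, -2.2, 0], [0, 0, 0]],
  [[3.0, -2.1, 0], [0, 0, 0]],
])

```text
time: 46.45
tcp_pos: [0.5514, 0.0821, 0.0864]
tool_rot: [0.737, 3.05, 0.002]
force: [3.7, 2.8, 4.7]
width: 0.0224
```

>>> jog_arm([
  [[3.1, -1.9, 0], [0, 0, 0]],
  [[3.2, -1.7, 0], [0, 0, 0]],
  [[3.3, -1.6, 0], [0, 0, 0]],
  [[3.4, -1.4, 0], [0, 0, 0]],
  [[3.5, -1.2, 0], [0, 0, 0]],
  [[3.5, -1.0, 0], [0, 0, 0]],
  [[3.6, -0.9, 0], [0, 0, 0]],
  [[3.6, -0.7, 0], [0, 0, 0]],
  [[3.6, -0.5, 0], [0, 0, 0]],
  [[3.7, -0.3, 0], [0, 0, 0]],
])

```text
time: 47.28
tcp_pos: [0.5157, 0.0874, 0.0864]
tool_rot: [0.737, 3.05, -0.0]
force: [5.5, 0.3, 5.8]
width: 0.0228
```

>>> jog_arm([
  [[3.7, -0.1, 0], [0, 0, 0]],
  [[3.7, 0.1, 0], [0, 0, 0]],
  [[3.7, 0.3, 0], [0, 0, 0]],
  [[3.6, 0.5, 0], [0, 0, 0]],
  [[3.6, 0.7, 0], [0, 0, 0]],
  [[3.6, 0.9, 0], [0, 0, 0]],
  [[3.5, 1.0, 0], [0, 0, 0]],
  [[3.5, 1.2, 0], [0, 0, 0]],
  [[3.4, 1.4, 0], [0, 0, 0]],
  [[3.3, 1.6, 0], [0, 0, 0]],
])

```text
time: 48.12
tcp_pos: [0.4875, 0.1096, 0.0864]
tool_rot: [0.738, 3.05, -0.003]
force: [3.7, -1.5, 5.9]
width: 0.0225
```

```bash
cat > chk.py <<'E'
from h import *
s=get_state(); p=np.array(s["tcp_pos"])*1000
d=p[:2]-[542.8,151.4]; print(p,np.hypot(*d),np.degrees(np.arctan2(d[1],d[0])),s["force"],s["width"],s["tool_rot"],np.round(s["q"],2))
E
python3 chk.py
```

```text
[487.54341177 109.57441707  86.38163689] 69.30129818396973 -142.87668745108175 [ 3.70440751 -1.54980309  5.94116784] 0.022499197182072203 [ 0.73764785  3.04954451 -0.00320557] [ 0.11  0.05  1.7  -0.    1.38 -0.99]
```

>>> jog_arm([
  [[3.2, 1.8, 0], [0, 0, 0]],
  [[3.1, 1.9, 0], [0, 0, 0]],
  [[3.0, 2.1, 0], [0, 0, 0]],
  [[2.9, 2.2, 0], [0, 0, 0]],
  [[2.8, 2.4, 0], [0, 0, 0]],
  [[2.7, 2.5, 0], [0, 0, 0]],
  [[2.5, 2.7, 0], [0, 0, 0]],
  [[2.4, 2.8, 0], [0, 0, 0]],
  [[2.2, 2.9, 0], [0, 0, 0]],
  [[2.1, 3.0, 0], [0, 0, 0]],
])

```text
time: 48.95
tcp_pos: [0.4741, 0.1428, 0.0864]
tool_rot: [0.738, 3.051, -0.006]
force: [3.4, -3.6, 8.5]
width: 0.0227
```

>>> jog_arm([
  [[1.9, 3.1, 0], [0, 0, 0]],
  [[1.7, 3.2, 0], [0, 0, 0]],
  [[1.6, 3.3, 0], [0, 0, 0]],
  [[1.4, 3.4, 0], [0, 0, 0]],
  [[1.2, 3.5, 0], [0, 0, 0]],
  [[1.0, 3.5, 0], [0, 0, 0]],
  [[0.9, 3.6, 0], [0, 0, 0]],
  [[0.7, 3.6, 0], [0, 0, 0]],
  [[0.5, 3.6, 0], [0, 0, 0]],
  [[0.3, 3.7, 0], [0, 0, 0]],
])

```text
time: 49.78
tcp_pos: [0.4788, 0.1785, 0.0864]
tool_rot: [0.739, 3.053, -0.008]
force: [-1.2, -3.8, 10.1]
width: 0.0225
```

>>> jog_arm([
  [[0.1, 3.7, 0], [0, 0, 0]],
  [[-0.1, 3.7, 0], [0, 0, 0]],
  [[-0.3, 3.7, 0], [0, 0, 0]],
  [[-0.5, 3.6, 0], [0, 0, 0]],
  [[-0.7, 3.6, 0], [0, 0, 0]],
  [[-0.9, 3.6, 0], [0, 0, 0]],
  [[-1.0, 3.5, 0], [0, 0, 0]],
  [[-1.2, 3.5, 0], [0, 0, 0]],
  [[-1.4, 3.4, 0], [0, 0, 0]],
  [[-1.6, 3.3, 0], [0, 0, 0]],
])

```text
time: 50.62
tcp_pos: [0.5011, 0.2073, 0.0864]
tool_rot: [-0.738, -3.052, 0.006]
force: [-3.5, -2.2, 10.9]
width: 0.0226
```

```bash
python3 chk.py
```

```text
[501.05309604 207.33762393  86.35674789] 69.79843666850762 126.73441114862088 [-3.47627679 -2.21573376 10.8504224 ] 0.022550150017178878 [-0.73768885 -3.05155508  0.00635227] [ 0.29  0.15  1.6  -0.    1.4  -0.81]
```

>>> jog_arm([
  [[-1.8, 3.2, -0.5], [0, 0, 0]],
  [[-1.9, 3.1, -0.5], [0, 0, 0]],
  [[-2.1, 3.0, -0.5], [0, 0, 0]],
  [[-2.2, 2.9, -0.5], [0, 0, 0]],
  [[-2.4, 2.8, 0], [0, 0, 0]],
  [[-2.5, 2.7, 0], [0, 0, 0]],
  [[-2.7, 2.5, 0], [0, 0, 0]],
  [[-2.8, 2.4, 0], [0, 0, 0]],
  [[-2.9, 2.2, 0], [0, 0, 0]],
  [[-3.0, 2.1, 0], [0, 0, 0]],
])

```text
time: 51.45
tcp_pos: [0.534, 0.221, 0.0864]
tool_rot: [-0.736, -3.048, 0.005]
force: [-4.6, -0.2, 5.8]
width: 0.0226
```

>>> jog_arm([
  [[-3.1, 1.9, 0], [0, 0, 0]],
  [[-3.2, 1.7, 0], [0, 0, 0]],
  [[-3.3, 1.6, 0], [0, 0, 0]],
  [[-3.4, 1.4, 0], [0, 0, 0]],
  [[-3.5, 1.2, 0], [0, 0, 0]],
  [[-3.5, 1.0, 0], [0, 0, 0]],
  [[-3.6, 0.9, 0], [0, 0, 0]],
  [[-3.6, 0.7, 0], [0, 0, 0]],
  [[-3.6, 0.5, 0], [0, 0, 0]],
  [[-3.7, 0.3, 0], [0, 0, 0]],
])

```text
time: 52.28
tcp_pos: [0.5717, 0.2158, 0.0865]
tool_rot: [-0.737, -3.052, 0.002]
force: [-3.7, 0.8, 0.1]
width: 0.023
```

>>> jog_arm([
  [[-3.7, 0.1, 0], [0, 0, 0]],
  [[-3.7, -0.1, 0], [0, 0, 0]],
  [[-3.7, -0.3, 0], [0, 0, 0]],
  [[-3.6, -0.5, 0], [0, 0, 0]],
  [[-3.6, -0.7, 0], [0, 0, 0]],
  [[-3.6, -0.9, 0], [0, 0, 0]],
  [[-3.5, -1.0, 0], [0, 0, 0]],
  [[-3.5, -1.2, 0], [0, 0, 0]],
  [[-3.4, -1.4, 0], [0, 0, 0]],
  [[-3.3, -1.6, 0], [0, 0, 0]],
])

```text
time: 53.12
tcp_pos: [0.6001, 0.1929, 0.0866]
tool_rot: [-0.737, -3.053, 0.0]
force: [-3.1, 2.3, -8.8]
width: 0.0228
```

```bash
python3 chk.py
```

```text
[600.09721542 192.91183286  86.5888515 ] 70.75452750195377 35.92332979246965 [-3.09422787  2.32493005 -8.83981194] 0.022838140928645622 [-7.37055954e-01 -3.05256761e+00  2.71861601e-04] [ 0.22  0.33  1.37  0.    1.44 -0.88]
```

>>> jog_arm([
  [[-3.2, -1.8, 0.5], [0, 0, 0]],
  [[-3.1, -1.9, 0.5], [0, 0, 0]],
  [[-3.0, -2.1, 0.5], [0, 0, 0]],
  [[-2.9, -2.2, 0.5], [0, 0, 0]],
  [[-2.8, -2.4, 0.5], [0, 0, 0]],
  [[-2.7, -2.5, 0], [0, 0, 0]],
  [[-2.5, -2.7, 0], [0, 0, 0]],
  [[-2.4, -2.8, 0], [0, 0, 0]],
  [[-2.2, -2.9, 0], [0, 0, 0]],
  [[-2.1, -3.0, 0], [0, 0, 0]],
])

```text
time: 53.95
tcp_pos: [0.6132, 0.1593, 0.0865]
tool_rot: [0.737, 3.053, 0.002]
force: [-6.0, 4.9, -2.5]
width: 0.0229
```

>>> jog_arm([
  [[-1.9, -3.1, 0], [0, 0, 0]],
  [[-1.7, -3.2, 0], [0, 0, 0]],
  [[-1.6, -3.3, 0], [0, 0, 0]],
  [[-1.4, -3.4, 0], [0, 0, 0]],
  [[-1.2, -3.5, 0], [0, 0, 0]],
  [[-1.0, -3.5, 0], [0, 0, 0]],
  [[-0.9, -3.6, 0], [0, 0, 0]],
  [[-0.7, -3.6, 0], [0, 0, 0]],
  [[-0.5, -3.6, 0], [0, 0, 0]],
  [[-0.3, -2.7, 0], [0, 0, 0]],
])

```text
time: 54.78
tcp_pos: [0.6083, 0.1248, 0.0865]
tool_rot: [0.737, 3.052, 0.003]
force: [-3.6, 5.5, -2.8]
width: 0.0226
```

>>> jog_arm([
  [[-0.1, -1.7, 0], [0, 0, 0]],
  [[0, -1, 0], [0, 0, 0]],
  [[0, 0, 0], [0, 0, 0]],
  [[0, 0, 0], [0, 0, 0]],
])

```text
time: 55.12
tcp_pos: [0.6072, 0.1222, 0.0865]
tool_rot: [0.737, 3.052, 0.003]
force: [-4.0, 3.7, -2.0]
width: 0.0224
```

```bash
python3 chk.py; python3 - <<'E'
from h import *
s=avg(4); d=s["tcp_pos"][:2]*1000-[542.8,151.4]; print(s["tcp_pos"],np.degrees(np.arctan2(d[1],d[0])))
c,P=cloud("scene"); x,y,w,h=230,180,190,150; cv2.imwrite("pics/s4.png",cv2.resize(c["pixels"][y:y+h,x:x+w,::-1],None,fx=4,fy=4))
E
```

```text
[607.17706523 122.16113047  86.52368897] 70.70585562034267 -24.426668218120994 [-3.98334412  3.70395539 -2.03279237] 0.022395512129193624 [7.36943515e-01 3.05223458e+00 2.58145272e-03] [ 0.11  0.31  1.4   0.    1.43 -0.99]
[0.60717787 0.12217539 0.08652729] -24.415875210088718
```

View pics/s4.png

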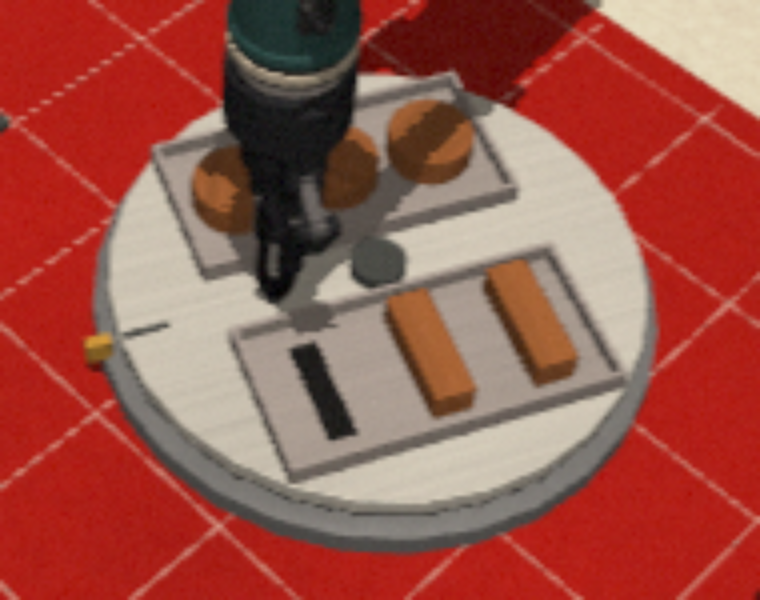

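>>> jog_arm([
  [[0, -1.2, 0], [0, 0, 0]],
  [[0, -1.2, 0], [0, 0, 0]],
  [[0, 0, 0], [0, 0, 0]],
  [[0, 0, 0], [0, 0, 0]],
])

```text
time: 55.7
tcp_pos: [0.6062, 0.1202, 0.0865]
tool_rot: [0.737, 3.052, 0.003]
force: [-3.5, 3.9, -2.5]
width: 0.0229
```

```bash
python3 - <<'E'
from h import *
s=avg(4); d=s["tcp_pos"][:2]*1000-[542.8,151.4]; print(s["tcp_pos"],np.degrees(np.arctan2(d[1],d[0])),s["force"])
c,P=cloud("scene"); x,y,w,h=245,245,60,45; cv2.imwrite("pics/s5.png",cv2.resize(c["pixels"][y:y+h,x:x+w,::-1],None,fx=12,fy=12,interpolation=cv2.INTER_CUBIC))
E
```

```text
[0.6062001  0.12018507 0.08651832] -26.21325317456589 [-4.07056508  4.2838263  -3.72416518]
```

View pics/s5.png

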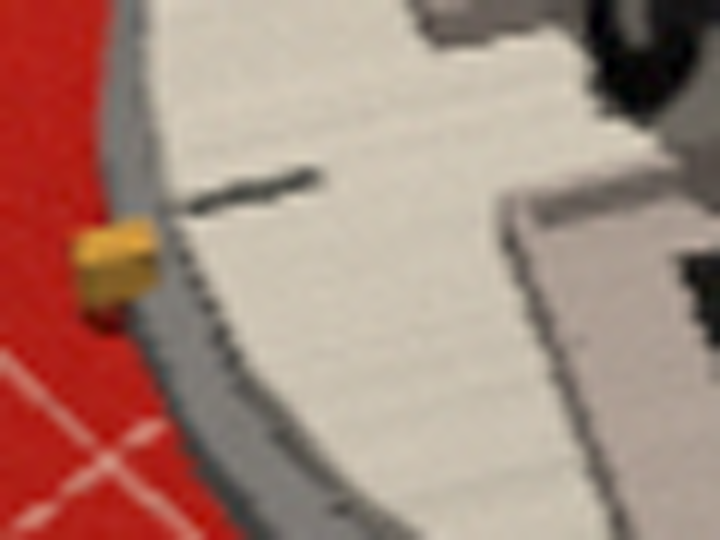

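```bash
python3 - <<'E'
import cv2
a=cv2.imread("pics/scene0.png"); x,y,w,h=245,245,60,45
cv2.imwrite("pics/s0c.png",cv2.resize(a[y:y+h,x:x+w],None,fx=12,fy=12,interpolation=cv2.INTER_CUBIC))
E
```

```text
(no output)
```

View pics/s0c.png

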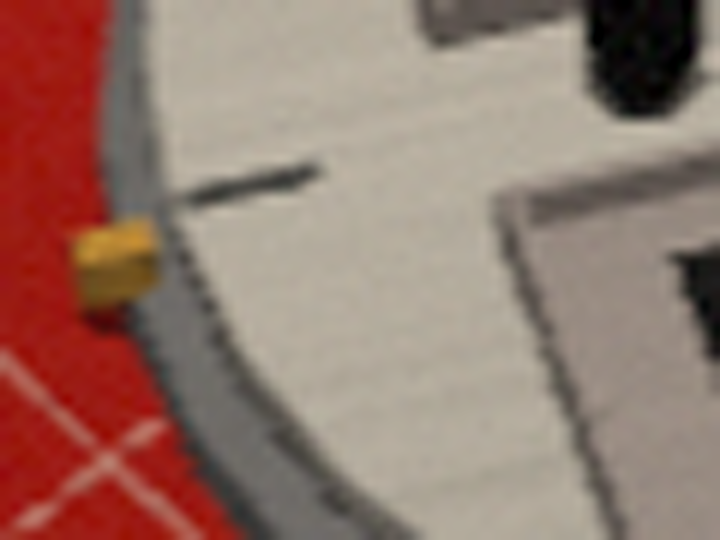

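>>> jog_arm([
  [[0, -0.9, 0], [0, 0, 0]],
  [[0, 0, 0], [0, 0, 0]],
  [[0, 0, 0], [0, 0, 0]],
])

```text
time: 56.2
tcp_pos: [0.6059, 0.1196, 0.0865]
tool_rot: [0.736, 3.052, 0.004]
force: [-4.6, 4.5, -2.7]
width: 0.0226
```

>>> jog_arm([
  [[0, 0, 0], [0, 0, 0]],
  [[0, 0, 0], [0, 0, 0]],
  [[0, 0, 0], [0, 0, 0]],
  [[0, 0, 0], [0, 0, 0]],
  [[0, 0, 0], [0, 0, 0]],
  [[0, 0, 0], [0, 0, 0]],
], claw=1)

```text
time: 56.7
tcp_pos: [0.6058, 0.1185, 0.0857]
tool_rot: [0.738, 3.052, 0.0]
force: [-0.1, -0.0, -0.2]
width: 0.0854
```

>>> jog_arm([
  [[0, 0, -20], [0, 0, 0]],
  [[0, 0, -30], [0, 0, 0]],
  [[0, 0, -36], [0, 0, 0]],
  [[0, 0, 0], [0, 0, 0]],
  [[0, 0, 0], [0, 0, 0]],
  [[0, 0, 0], [0, 0, 0]],
])

```text
time: 57.2
tcp_pos: [0.6052, 0.1188, 0.1712]
tool_rot: [0.737, 3.053, 0.0]
force: [-0.1, 0.4, -0.4]
width: 0.0852
```

```bash
python3 - <<'E'
from h import *
s=avg(4);print(s["time"],s["tcp_pos"],s["force"])
c,P=cloud("wrist"); cv2.imwrite("pics/w16.png",c["pixels"][:,:,::-1])
w=(P[...,2]>.118)&(P[...,2]<.128)&(P[...,0]>.56)&(P[...,0]<.65)&(P[...,1]>.08)&(P[...,1]<.16)
q=P[w][:,:2]*1000; print("handle",w.sum(),np.nanmean(P[w],0),cv2.minEnclosingCircle(q.astype(np.float32)))
for o in parts("wrist"): print(o)
for n in("scene","side"):
    for o in parts(n):
        if 300<o[1]<700 and -420<o[2]<400: print(n,o)
c,P=cloud("scene"); x,y,w,h=245,245,60,45; cv2.imwrite("pics/s6.png",cv2.resize(c["pixels"][y:y+h,x:x+w,::-1],None,fx=12,fy=12,interpolation=cv2.INTER_CUBIC))
cv2.imwrite("pics/scene6.png",c["pixels"][:,:,::-1])
E
```

```text
57.35 [0.60457017 0.11874755 0.16977735] [-0.23866503 -0.32127153 -0.23778808]
handle 507 [0.60258515 0.12140646 0.12055918] ((604.8089599609375, 120.24581146240234), 11.774691581726074)
([135, 25], 452, 92, 70, 37, 12, 6, np.int32(767))
([175, 20], 462, 115, 71, 44, 29, 64, np.int32(2437))
([399, 13], 523, 249, 70, 79, 15, 63, np.int32(3375))
([171, 110], 508, 84, 71, 55, 55, 52, np.int32(5014))
([392, 111], 579, 223, 70, 79, 26, 63, np.int32(4464))
([179, 204], 569, 51, 71, 56, 55, 78, np.int32(3978))
scene ([340, 216], 448, 117, 73, 53, 52, 13, np.int32(382))
scene ([321, 224], 502, 101, 73, 51, 21, 29, np.int32(166))
scene ([290, 227], 569, 53, 73, 55, 52, 174, np.int32(385))
scene ([362, 262], 519, 254, 73, 79, 29, 65, np.int32(406))
scene ([337, 269], 579, 223, 73, 78, 27, 62, np.int32(403))
side ([242, 184], 578, 216, 71, 75, 27, 61, np.int32(151))
side ([222, 186], 518, 247, 72, 82, 25, 62, np.int32(154))
side ([271, 210], 569, 45, 71, 55, 51, 35, np.int32(243))
side ([250, 213], 509, 78, 71, 52, 50, 51, np.int32(251))
side ([229, 216], 449, 108, 71, 58, 50, 55, np.int32(252))
```

View pics/w16.png

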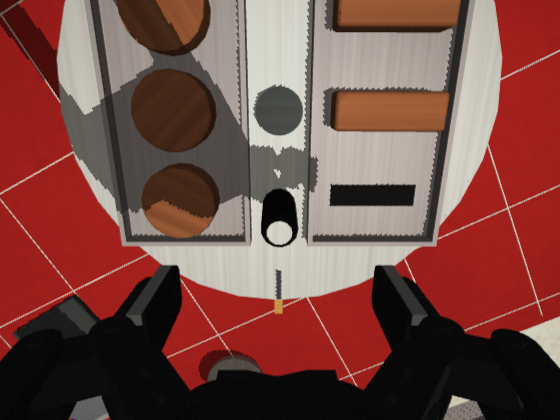

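View pics/s6.png

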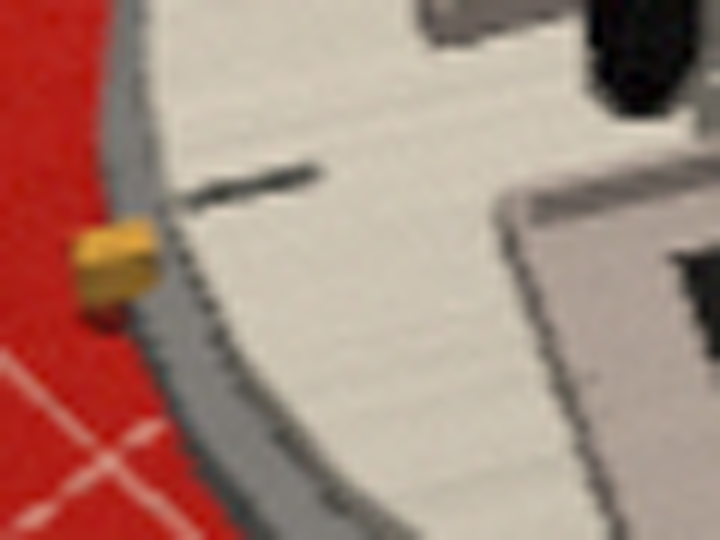

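The handle and rim line are back at the pointer: handle at (604.8,120.2) against (605.0,120.3) at the start. I'll lift away and make a last check.

>>> jog_arm([
  [[10, 0, -30], [0, 0, 0]],
  [[20, 0, -30], [0, 0, 0]],
  [[20, 0, -30], [0, 0, 0]],
  [[20, 0, -30], [0, 0, 0]],
  [[20, 0, -30], [0, 0, 0]],
  [[10, 0, -10], [0, 0, 0]],
  [[0, 0, 0], [0, 0, 0]],
  [[0, 0, 0], [0, 0, 0]],
  [[0, 0, 0], [0, 0, 0]],
])

```text
time: 58.4
tcp_pos: [0.5162, 0.164, 0.3281]
tool_rot: [-0.737, -3.05, 0.003]
force: [0.4, 0.2, -0.3]
width: 0.0857
```

```bash
python3 - <<'E'
from h import *
c,P=cloud("scene"); cv2.imwrite("pics/scene7.png",c["pixels"][:,:,::-1])
a=cv2.imread("pics/scene0.png").astype(int); b=c["pixels"][:,:,::-1].astype(int)
for k,(x,y,w,h) in dict(jar=(185,235,40,45),hammer=(125,120,55,65),cup=(450,245,40,45),pedal=(165,180,70,60)).items():
    print(k,np.abs(a-b)[y:y+h,x:x+w].mean().round(2))
for o in parts("wrist"): print(o)
E
```

```text
jar 6.67
hammer 7.57
cup 9.7
pedal 6.39
([215, 134], 449, 114, 71, 55, 54, 126, np.int32(1717))
([345, 134], 518, 253, 71, 79, 26, 63, np.int32(1528))
([218, 189], 508, 84, 71, 55, 55, 44, np.int32(1560))
([343, 189], 579, 223, 71, 79, 26, 63, np.int32(1326))
([220, 240], 569, 52, 71, 55, 55, 73, np.int32(1372))
```

View pics/scene7.png

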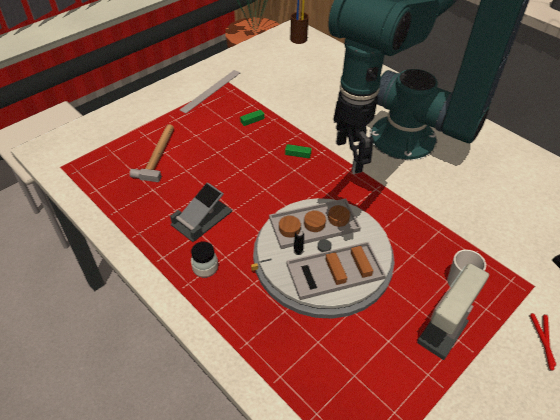

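The last picture shows three discs at (289,226), (315,220) and (339,215), and two bars at (336,267) and (361,262). The pedal is up, and the jar, hammer and cup are where they started. Handing in.

```bash
python3 -c "
from bench import finish_job
print(finish_job())"
```

```text
the job is handed in; nothing more can be done
None
```

The job is done and handed in at about 58 s of the 208 s allowed.

- **Loading:** There were five lacquered parts on the bench. Both bars lie in the tray with oblong marks and all three discs in the tray with round marks. I left the two green look-alikes alone. One bar was knocked aside during the run, and I found it again and placed it.
- **Pedal:** I pressed it to its stop. The tool held at 42 mm height while the force rose to about 20 N. I then let it go, and the pad read about 73 mm high again.
- **Turn:** I turned the wheel one full turn clockwise in about 11 s. It first stopped about 2.5° short, so I nudged it on. In the end the handle was within 0.2 mm of where it started, and the rim line stood at the pointer.

In the last check all part tops read 70–71 mm high, which fits parts lying flat on the tray floor (69 mm). The jar, hammer and cup looked unmoved in the last scene picture. The scene and side cameras disagreed by 6–10 mm in y, so I went by the wrist camera.

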